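# Shelve two reagent bottles under the right headroom

### The job

Put the two loose stoppered reagent bottles away upright in the two free compartments of the oak glassware shelf: the shorter bottle under the middle-height glass roof, the taller bottle under the highest one. Set each on the board in front of its compartment and push it straight in until you feel it meet the cork backstop, then nudge that stop back gently by about half a centimetre without ramming it; it slides stiffly and stays where it is left. Do not knock over a bottle, and leave the squat jar, the blue beaker, the ceramic knob and the mortar where they stand.

Things in the scene. Friction and masses are not known exactly. Their poses are not given: they have to be found in the camera images.
- bottle_mid_center (a point): Shorter clear glass reagent bottle, loose, 122 mm tall, about 0.2 to 0.35 kg; the point is on its axis half-way up (61 mm over its foot), z up its axis. Round body 60 mm in diameter up to 67 mm height, then a shoulder to a 30 mm neck, and a white ceramic stopper, part of the bottle, 36 mm in diameter, that fills the top 30 mm. It starts on the table to the left or right of the shelf board.
- bottle_tall_center (a point): Taller clear glass reagent bottle, loose, 165 mm tall, about 0.25 to 0.45 kg; the point is on its axis half-way up (82.5 mm over its foot), z up its axis. Same 60 mm body, up to 110 mm height, same neck and same 36 mm stopper in the top 30 mm. It starts on the table on the other side.
- bottle_mid: The shorter bottle again; origin at the centre of its foot.
- bottle_tall: The taller bottle again; origin at the centre of its foot.
- shelf_board: Fixed oak board, 250 mm deep (x), 370 mm wide (y), 18 mm thick, lying on the table, origin under its centre. The three compartments stand side by side on it, in an order that changes; 105 mm of bare board remains in front of them.
- bay_mid: Free compartment with the middle headroom: 140 mm clear from the board to its 6 mm glass roof. Origin at the middle of its open front, on the top face of the board (18 mm over the table); x points straight into it, z up. Clear width 104 mm (y from -52 to 52), oak side walls 8 mm thick, 135 mm deep, open front, roof from x = 0 to 135. No floor lip.
- bay_tall: Free compartment with the greatest headroom, 185 mm clear; otherwise the same as bay_mid, same origin and axes.
- bay_low: Compartment with the least headroom, 90 mm clear, already filled by the squat jar; otherwise the same, same origin and axes.
- stop_mid (a joint): How far the cork-faced backstop of bay_mid has been pushed back from where it stood at the start (m): 0 at first, at most 0.03. At the start its upright front face (74 mm wide, from 6 to 66 mm over the board) stands somewhere from 72 to 90 mm behind the compartment's front edge, different each time and not measured. It is held by about 7 N of friction, does not spring back.
- stop_tall (a joint): The same for the backstop of bay_tall.
- jar_center (a point): Bystander: squat glass jar with a white lid, 68 mm in diameter, 74 mm tall, in the low compartment; point on its axis half-way up.
- beaker: Bystander: blue plastic beaker, 72 mm in diameter, 85 mm tall, on the table near the robot's left; origin at the centre of its foot.
- lid_knob: Bystander: white ceramic desiccator lid knob, 68 mm in diameter, 56 mm tall, on the table near the robot's right; origin at the centre of its foot.
- mortar: Bystander: white ceramic mortar bowl, 104 mm in diameter, 58 mm tall, on the table, far left; origin at the centre of its foot.
Mind the look-alikes: they are no part of the job. Leave any yellow look-alike of the bottle_mid alone. Leave any pink look-alike of the bottle_tall alone.

How it is judged:
At the end, for the whole second after the job is handed in: Shorter bottle in bay_mid and taller bottle in bay_tall: axis 34 to 85 mm behind the compartment's front edge, within 30 mm of its middle, upright within 0.1 rad, at rest, and each of these two backstops pushed back by more than 2 mm (and never more than 14 mm) (x of bottle_mid_center in the frame of bay_mid between 0.034 and 0.085 m and y of bottle_mid_center in the frame of bay_mid between -0.03 and 0.03 m and angle between each of bottle_mid_center, bottle_tall_center's own z axis and vertical below 0.1 rad and linear speed of each of bottle_mid, bottle_tall below 0.02 m/s and value of joint each of stop_mid, stop_tall above 0.002 m and x of bottle_tall_center in the frame of bay_tall between 0.034 and 0.085 m and y of bottle_tall_center in the frame of bay_tall between -0.03 and 0.03 m); the robot touches nothing.
It fails at once if a backstop is rammed back more than 14 mm (value of joint any of stop_mid, stop_tall above 0.014 m).
It fails at once if one of the two bottles tips over (angle between any of bottle_mid_center, bottle_tall_center's own z axis and vertical above 0.6 rad).
It fails at once if the jar, beaker, ceramic knob or mortar is moved more than 25 mm (distance of any of jar_center, beaker, lid_knob, mortar from where it was at the start of the episode above 0.025 m).
It also fails if it takes over 72 s, if anything falls off the work surface, if the arm or the gripper's body presses on something with over 40 N, if the wrist force passes 120 N, or if a joint passes its speed limit or range.

### The arm

A 6-joint arm with a two-finger parallel gripper is mounted at the origin on the work surface. World frame = base frame: x ahead of the robot, y to its left, z up, the work surface at z = 0. Lengths are in m, angles in rad, forces in N, time in s.
With the tool pointing down it reaches from about 0.2 to 0.875 m from the base axis. Payload 3.4 kg.
Tool frame: the origin (TCP) lies at the very end of the fingers, on their centre line; the grasp point (between the pads) lies pinch_z behind it (pinch_z is the distance from the TCP to the grasp point, in m); z points along the fingers, y is the direction in which the jaws open and shut (so a half turn about z gives the same grasp; the last joint's range is limited). The gripper opens to 94 mm and grips with 3 to 60 N. Pads are 16 mm wide; open, the fingers measure 119 mm over their backs; the gripper's body (75 mm by 177 mm) begins 78 mm behind the grasp point.
Start: joints at [-1.272, 0.276, 1.505, -0, 1.361, -0.121], TCP at [0.234, -0.525, 0.205] pointing down, gripper open.
Joint ranges: [-2.89, 2.89], [-0.75, 2.08], [0.22, 2.7], [-1.18, 4.32], [0.11, 2.71], [-2.7, 2.7]. Speed limits (rad/s): [2.57, 2.57, 3.14, 3.14, 3.14, 3.14].

### API

Orientations are given as a rotation vector (axis times angle).
In Python, from cell import * gives the robot as it stands. The module is installed in compiled form; this text tells all that it offers.
- The arm moves only by the tool play_rows, never from a script. Its argument "deltas" is a list that holds one entry, the list of rows, each a list of 7 numbers: the finger opening in m, from 0 to 0.094, then the shift along the tool's x, y, z in m, then the turn, a rotation vector about the tool's x, y, z in rad. A call has 1 to 8 rows; each row shifts and turns the commanded pose from where the row before left it, along the tool's axes as they then stand; what a row does not reach is not made up. A row lasts 1/10 s, in which the tool goes at most 50 mm and 8.59 degrees, less where a joint would pass 70% of its speed; a pose out of reach is approached as far as the arm can. A call with a gripper value outside its range is refused whole. The fingers move at their own pace and stop on an object; "squeeze" is the grip in N (left out, the last holds). Time passes only in rows, so rows that do not move let the fingers close. It gives the time, the measured TCP pose, the force and the opening at its end, in the units of the state.
- state(): the state, without advancing time (a new reading comes with each control period).
- get_image(name): name is "side" or "top"; returns (picture, depth): 420x560x3 uint8, blue, green, red; 420x560 float32, m along the optical axis (not along the pixel's ray), 0 where there is no reading.
- camera_info(name): a dict with "K" (3x3 intrinsics, pixels), "rvec" (rotation vector, rad) and "tvec" (3), from world to camera coordinates, as OpenCV has them. Camera axes: x right, y down, z forward; pixel columns grow to the right and rows downward; lengths in m; the calibration is good to about 2 mm. A picture is of the moment at which its call begins. camera_info takes no time and is no camera call.
- sign_off(): hands the job in, once; it reports no verdict.
The state is a dict: "t": time; "joint_positions": joint angles; "qvel": joint speeds; "tau": joint torques, N m; "tool_pos": TCP position; "eef_rot": TCP orientation; "contact_force": force on the tool from outside, world axes, zero at the start; "torque": the same for the moment, N m; "width": finger opening in m.
Only numpy, scipy, OpenCV 4.12 (cv2) and the standard library are available. Lean on these libraries where they do the work, as an engineer would, in place of code of your own. Each camera call takes 0.05 s, during which the arm holds its last target.

## Working session

There is one attempt and no reset: what is moved stays moved. The work goes in short steps, Python scripts to look and compute and a tool call to move; the robot and the scene stay as the last step left them, time stands still between calls to the robot, and variables do not carry over. Pictures are saved under pics/ and viewed, and the job is handed in when it is done.

Besides the shell and the picture viewer there is one more tool, called after "Emit:" as name(argument=value, ...), one argument or row to a line, values as JSON. play_rows: Moves the arm, as the interface text tells. Its arguments: {"type":"object","properties":{"deltas":{"type":"array"},"squeeze":{"type":"number"}},"required":["deltas"]}

```bash
mkdir -p pics; python3 - <<'E'
from cell import *
import cv2,numpy as np
print(state())
for n in("side","top"):
    p,d=get_image(n); cv2.imwrite(f"pics/{n}0.png",p); np.save(f"{n}0.npy",d); i=camera_info(n); print(n,i)
    R=cv2.Rodrigues(np.array(i["rvec"]))[0]; print(-R.T@np.array(i["tvec"]).ravel(), (d>0).mean())
E
```

```text
{'t': 0.0, 'joint_positions': array([-1.27200569e+00,  2.76572156e-01,  1.50609288e+00,  1.64333874e-06,
        1.36067119e+00, -1.21029437e-01]), 'qvel': array([ 0.00050805, -0.0004798 , -0.001048  ,  0.00015148,  0.00141364,
       -0.00131814]), 'tau': array([ 1.62252647e-03, -4.04580331e+01, -2.37228227e+01,  7.04399217e-02,
        3.45688616e-02, -1.20819254e-04]), 'tool_pos': array([ 0.2341865 , -0.52455286,  0.20463379]), 'eef_rot': array([-3.07093503e+00, -6.54257238e-01,  2.40458418e-04]), 'contact_force': array([0.60307013, 0.59522604, 0.29613136]), 'torque': array([ 0.03985724, -0.07519536,  0.00487472]), 'width': 0.09424609878504205}
side {'K': array([[528.39751401,   0.        , 277.03651223],
       [  0.        , 528.39751401, 213.86855989],
       [  0.        ,   0.        ,   1.        ]]), 'rvec': array([ 0.75086261, -2.41361423,  1.31454908]), 'tvec': array([0.42423388, 0.20540098, 1.0753186 ])}
[-0.1076436   0.89101567  0.75695308] 0.9959141156462585
top {'K': array([[418.33027255,   0.        , 283.26671483],
       [  0.        , 418.33027255, 209.09223496],
       [  0.        ,   0.        ,   1.        ]]), 'rvec': array([ 2.10211161, -2.15672963,  0.12432008]), 'tvec': array([0.06601416, 0.52373876, 0.98920798])}
[0.37279538 0.02192073 1.05723019] 0.9959863945578231
```

View pics/side0.png

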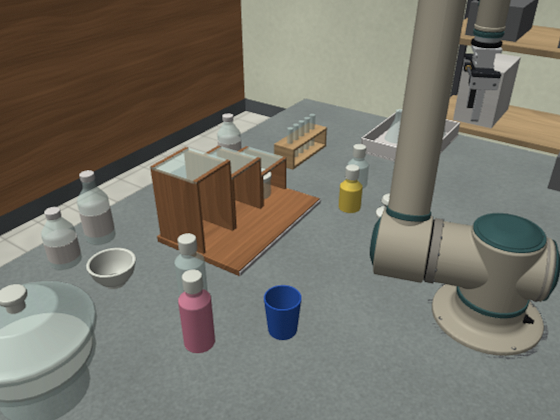

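View pics/top0.png

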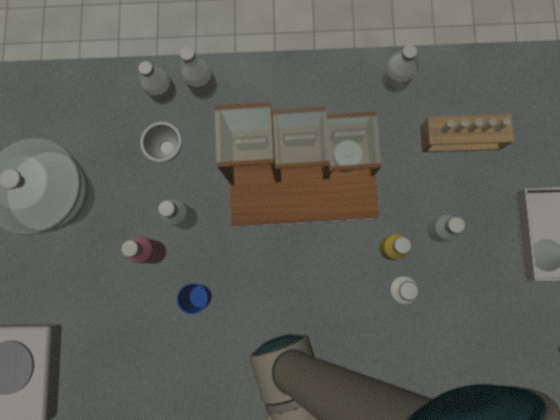

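The tall bay is on the left (top view about 245,135), the middle bay is at about 300,135, and the low bay with the jar is on the right at about 350,140. The loose clear bottles are at about (172,209) and (450,227). The yellow and pink look-alikes stand next to them. Next I'll measure positions.

```bash
cat > h.py <<'E'
import cv2,numpy as np
from cell import *
def cam(n):
    i=camera_info(n); R=cv2.Rodrigues(np.array(i["rvec"]))[0]; t=np.array(i["tvec"]).ravel(); return np.array(i["K"]),R,t
def ray(n,u,v):
    K,R,t=cam(n); d=R.T@(np.linalg.inv(K)@[u,v,1.0]); return -R.T@t,d
def onz(n,u,v,z):
    c,d=ray(n,u,v); return c+d*(z-c[2])/d[2]
def cloud(n,dep):
    K,R,t=cam(n); v,u=np.mgrid[:420,:560]; r=np.stack([(u-K[0,2])/K[0,0],(v-K[1,2])/K[1,1],np.ones_like(u)],-1)*dep[...,None]
    return (r-t)@R
def proj(n,P):
    K,R,t=cam(n); p=(R@np.asarray(P,float).T).T+t; q=p@K.T; return q[:,:2]/q[:,2:]
E
python3 - <<'E'
from h import *
p=cv2.imread("pics/top0.png"); d=np.load("top0.npy"); C=cloud("top",d)
for (u,v) in [(172,209),(165,208),(450,227),(457,225),(183,210),(443,229),(131,249),(402,245),(194,298),(404,287),(348,155),(250,120),(300,120),(350,125),(300,195),(300,250)]:
    print(u,v,np.round(C[v,u],3),p[v,u])
a=cv2.resize(p[90:300,110:250],None,fx=5,fy=5,interpolation=cv2.INTER_CUBIC)[:600]
c=lambda x0,x1,y0,y1,f:cv2.resize(p[y0:y1,x0:x1],None,fx=f,fy=f,interpolation=cv2.INTER_CUBIC)
im=np.hstack([c(140,200,190,240,6),c(420,480,205,255,6)]); cv2.imwrite("pics/z1.png",im)
cv2.imwrite("pics/z2.png",c(205,390,95,235,4))
s=cv2.imread("pics/side0.png"); cv2.imwrite("pics/z3.png",cv2.resize(s[110:310,140:400],None,fx=3,fy=3,interpolation=cv2.INTER_CUBIC))
E
```

```text
172 209 [0.513 0.291 0.166] [132 140 140]
165 208 [0.516 0.306 0.165] [138 144 145]
450 227 [ 0.462 -0.319  0.121] [124 132 132]
457 225 [ 0.467 -0.335  0.121] [132 142 141]
183 210 [0.519 0.281 0.113] [87 92 86]
443 229 [ 0.462 -0.318  0.079] [107 108  99]
131 249 [0.429 0.38  0.163] [132 140 140]
402 245 [ 0.426 -0.212  0.118] [130 141 139]
194 298 [0.314 0.281 0.005] [121  72  41]
404 287 [ 0.331 -0.225  0.057] [137 147 147]
348 155 [ 0.637 -0.103  0.112] [126 132 127]
250 120 [0.694 0.114 0.206] [118 125 116]
300 120 [0.706 0.007 0.163] [115 122 116]
350 125 [ 0.707 -0.11   0.117] [ 98 110 113]
300 195 [0.564 0.01  0.016] [ 45  73 103]
300 250 [0.426 0.014 0.   ] [84 89 85]
```

View pics/z1.png

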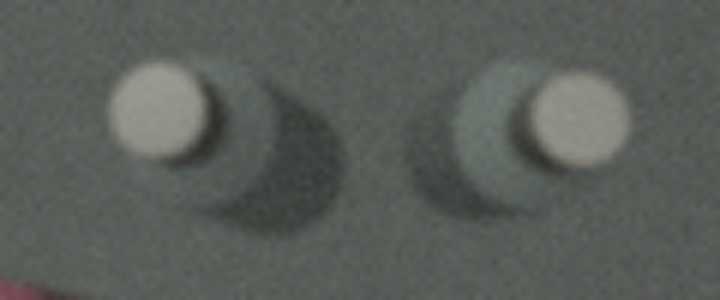

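View pics/z2.png

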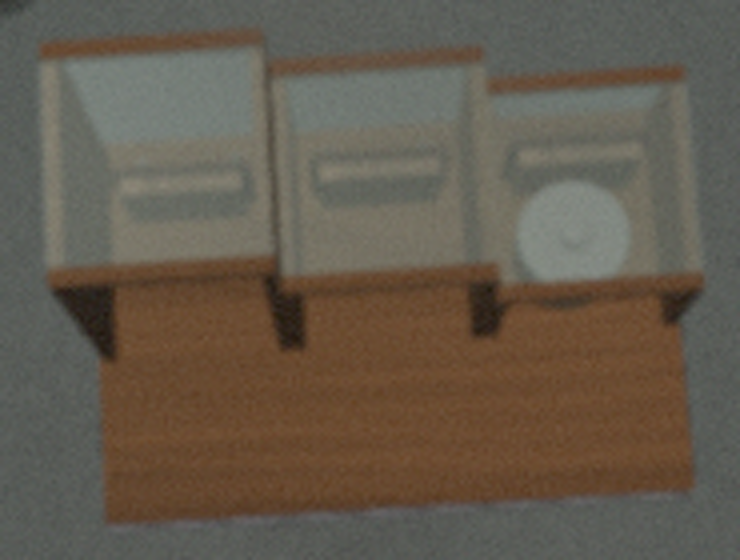

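View pics/z3.png

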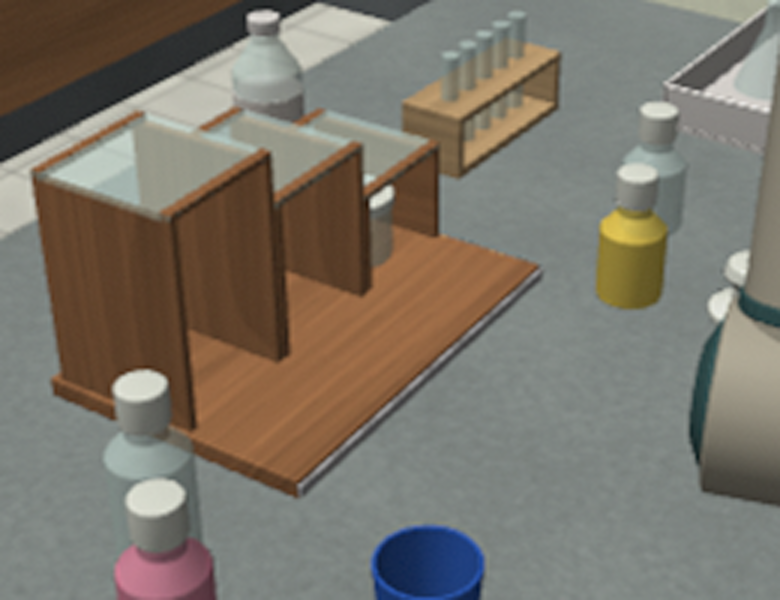

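```bash
python3 - <<'E'
from h import *
p=cv2.imread("pics/top0.png"); d=np.load("top0.npy"); C=cloud("top",d)
s=cv2.imread("pics/side0.png"); ds=np.load("side0.npy"); S=cloud("side",ds)
# stoppers: bright whitish
g=p.astype(int)
hsv=cv2.cvtColor(p,cv2.COLOR_BGR2HSV)
w=((hsv[...,2]>115)&(hsv[...,1]<40)).astype(np.uint8)
n,l,st,ce=cv2.connectedComponentsWithStats(w)
for i in range(1,n):
    if 80<st[i,4]<700:
        c,r=cv2.minEnclosingCircle(np.argwhere(l==i)[:,::-1].astype(np.float32)); z=np.median(C[l==i][:,2])
        print("top",st[i],np.round(ce[i],1),round(r,1),"z",round(z,3),np.round(onz("top",*ce[i],z),4))
hs=cv2.cvtColor(s,cv2.COLOR_BGR2HSV)
w=((hs[...,2]>130)&(hs[...,1]<40)).astype(np.uint8)
n,l,st,ce=cv2.connectedComponentsWithStats(w)
for i in range(1,n):
    if 80<st[i,4]<700: 
        P=S[l==i]; print("side",st[i],np.round(np.median(P,0),3), np.round(P[:,2].max(),3))
# board
b=((hsv[...,1]>100)&(hsv[...,0]<20)&(np.abs(C[...,2]-.018)<.012)).astype(np.uint8)
b[:165]=0
n,l,st,ce=cv2.connectedComponentsWithStats(b); i=1+np.argmax(st[1:,4]); m=l==i; print("board",st[i])
cols=range(st[i,0]+6,st[i,0]+st[i,2]-6,3)
F=np.array([onz("top",u,np.where(m[:,u])[0].max()+.5,.018)[:2] for u in cols])
k=cv2.fitLine(F.astype(np.float32),cv2.DIST_HUBER,0,.01,.01).ravel(); print("front",k, "yaw",np.arctan2(-k[0],k[1]) if k[1]>0 else np.arctan2(k[0],-k[1]))
rows=range(190,216,2)
for nm,f,o in(("left",min,-.5),("right",max,.5)):
    L=np.array([onz("top",f(np.where(m[v])[0])+o,v,.018)[:2] for v in rows]); k=cv2.fitLine(L.astype(np.float32),cv2.DIST_HUBER,0,.01,.01).ravel(); print(nm,k,np.arctan2(k[1],k[0]))
for q,z in (((50,283),.203),((273,267),.203),((282,285),.158),((497,272),.158),((703,283),.108),((113,355),.018),((280,348),.018),((303,348),.018),((473,335),.018),((500,334),.018),((667,323),.018)):
    print(q,z,np.round(onz("top",205+(q[0]+.5)/4-.5,95+(q[1]+.5)/4-.5,z),4))
# side view wall front faces at board: z3 px
for q in ((190,432),(283,360),(367,295),(437,240)): print("s",q,np.round(onz("side",140+q[0]/3,110+q[1]/3,.018),4))
E
```

```text
top [390  53  12  16 127] [395.6  60.5] 8.3 z 0.108 [ 0.868  -0.2274  0.1082]
top [138  61  14  13 142] [144.5  66.9] 6.8 z 0.139 [0.8599 0.3701 0.139 ]
top [215 111   6  50 197] [217.6 135.4] 24.6 z 0.209 [0.6618 0.183  0.2085]
top [274 113  46  24 569] [295.9 121.5] 23.1 z 0.163 [0.7035 0.016  0.1631]
top [329 117  40  10 143] [348.  120.6] 19.6 z 0.113 [ 0.7196 -0.1062  0.1133]
top [140 122  41  40 563] [163.3 144.2] 20.8 z 0.021 [0.7066 0.36   0.0214]
top [285 135  29   5  86] [298.4 136.8] 14.1 z 0.163 [0.668  0.0116 0.1628]
top [233 138  39  22 410] [249.4 149.2] 20.6 z 0.208 [0.6294 0.1157 0.2083]
top [280 141  28  21 156] [292.1 153. ] 15.4 z 0.163 [0.6312 0.0265 0.1634]
top [333 140  33  25 625] [348.  152.7] 16.3 z 0.113 [ 0.6421 -0.1027  0.1131]
top [158 200  16  16 198] [165.6 207.7] 8.1 z 0.164 [0.5169 0.3056 0.1641]
top [449 217  16  15 191] [456.3 224.1] 8.1 z 0.121 [ 0.4686 -0.3334  0.1212]
top [395 238  16  15 191] [402.4 244.8] 7.9 z 0.121 [ 0.4257 -0.212   0.1208]
top [121 240  16  16 200] [128.8 247.7] 8.3 z 0.164 [0.4319 0.3839 0.1644]
top [391 276  27  27 511] [
[... 908 characters left out ...]
46    0.18609329] 0.017604543
right [ 0.99945426  0.03303224  0.53995836 -0.18017188] 0.03303825
(50, 283) 0.203 [0.598  0.1851 0.203 ]
(273, 267) 0.203 [0.6029 0.0672 0.203 ]
(282, 285) 0.158 [0.6046 0.0648 0.158 ]
(497, 272) 0.158 [ 0.6082 -0.0539  0.158 ]
(703, 283) 0.108 [ 0.6109 -0.1765  0.108 ]
(113, 355) 0.018 [0.5984 0.1801 0.018 ]
(280, 348) 0.018 [0.5997 0.0735 0.018 ]
(303, 348) 0.018 [0.5992 0.0589 0.018 ]
(473, 335) 0.018 [ 0.6044 -0.0489  0.018 ]
(500, 334) 0.018 [ 0.6045 -0.066   0.018 ]
(667, 323) 0.018 [ 0.6083 -0.1713  0.018 ]
s (190, 432) [0.5946 0.1865 0.018 ]
s (283, 360) [0.5966 0.0692 0.018 ]
s (367, 295) [ 0.5987 -0.051   0.018 ]
s (437, 240) [ 0.6015 -0.1649  0.018 ]
```

```bash
cat >> h.py <<'E'
from scipy.spatial.transform import Rotation as Rot
import json
PSI=.0338
BX=np.array([np.cos(PSI),np.sin(PSI),0]); BY=np.array([-np.sin(PSI),np.cos(PSI),0])
BM=np.array([.603,.005,.018]); BT=BM+.12*BY
def down(yaw=PSI):  # tool down, jaws along bay y (tool y = -BY, tool x = BX)
    c,s=np.cos(yaw),np.sin(yaw)
    return Rot.from_matrix(np.array([[c,s,0],[s,-c,0],[0,0,-1]]))
def tilt(a,yaw=PSI): # tool pointing fwd by a from down; rotate about tool y
    return down(yaw)*Rot.from_rotvec([0,a,0])
def to(pos,R):
    s=state(); R0=Rot.from_rotvec(s["eef_rot"]); d=R0.inv().apply(np.asarray(pos)-s["tool_pos"]); r=(R0.inv()*R).as_rotvec()
    print("t",round(s["t"],2),"pos",np.round(s["tool_pos"],4),"F",np.round(s["contact_force"],1),"w",round(s["width"],4),"q",np.round(s["joint_positions"],3))
    print("shift tool",np.round(d,4),"turn",np.round(r,4)," shift in target axes",np.round(R.inv().apply(np.asarray(pos)-s["tool_pos"]),4))
    log(s)
def log(s=None):
    s=s or state(); open("log.jsonl","a").write(json.dumps([list(map(float,s["joint_positions"])),list(map(float,s["tool_pos"])),list(map(float,s["eef_rot"]))])+"\n")
E
python3 - <<'E'
from h import *
import cell; print([x for x in dir(cell) if not x.startswith("_")])
try: print(pinch_z)
except Exception as e: print(e)
print(proj("side",[[.5169,.3056,.165],[.4686,-.3334,.122]]), "seen (187.3,237.3),(359.7,147.3)")
to([.4686,-.3334,.2],down())
for q in ((185,193),(380,180)): print("stop",[np.round(((onz("top",205+q[0]/4,95+q[1]/4,.084)-B)@BX),4) for B in (BM,BT)])
E
```

```text
['PlanningError', 'camera_info', 'get_image', 'pinch_z', 'sign_off', 'state']
0.0188
[[186.45292122 237.67825861]
 [359.46433489 145.77429672]] seen (187.3,237.3),(359.7,147.3)
t 0.1 pos [ 0.2342 -0.5246  0.2047] F [ 0.1  0.8 -0.6] w 0.0938 q [-1.272  0.277  1.506 -0.     1.361 -0.121]
shift tool [ 0.292  -0.0791  0.0049] turn [-1.60e-03  2.00e-04  3.86e-01]  shift in target axes [ 0.2408 -0.1832  0.0047]
stop [np.float64(0.0827), np.float64(0.0827)]
stop [np.float64(0.0828), np.float64(0.0828)]
```

Emit:
play_rows(
  deltas=[
    [[0.094, 0, 0, 0, 0, 0, 0.13], [0.094, 0, 0, 0, 0, 0, 0.13], [0.094, 0, 0, 0, 0, 0, 0.126], [0.094, 0.038, -0.029, 0, 0, 0, 0], [0.094, 0.038, -0.029, 0, 0, 0, 0], [0.094, 0.038, -0.029, 0, 0, 0, 0], [0.094, 0.038, -0.029, 0, 0, 0, 0], [0.094, 0.038, -0.029, 0, 0, 0, 0]],
  ],
  squeeze=20,
)

```text
t: 0.9
tool_pos: [0.4204, -0.3722, 0.2051]
eef_rot: [-3.141, -0.053, 0.001]
contact_force: [0.6, 0.8, 0.9]
width: 0.0941
```

```bash
python3 - <<'E'
from h import *
to([.4686,-.3334,.088],down())
E
```

```text
t 0.9 pos [ 0.4204 -0.3722  0.2051] F [0.6 0.8 0.9] w 0.0941 q [-0.849  0.256  1.534 -0.     1.352  0.689]
shift tool [ 0.0495 -0.0372  0.1171] turn [-0.0003  0.0004 -0.0003]  shift in target axes [ 0.0495 -0.0372  0.1171]
```

Emit:
play_rows(
  deltas=[
    [[0.094, 0.025, -0.019, 0, 0, 0, 0], [0.094, 0.025, -0.0185, 0, 0, 0, 0], [0.094, 0, 0, 0.04, 0, 0, 0], [0.094, 0, 0, 0.04, 0, 0, 0], [0.094, 0, 0, 0.037, 0, 0, 0], [0.094, 0, 0, 0, 0, 0, 0]],
  ],
)

```text
t: 1.5
tool_pos: [0.4646, -0.3313, 0.0834]
eef_rot: [-3.133, -0.054, 0.014]
contact_force: [-0.3, 0.3, 0.1]
width: 0.0939
```

```bash
python3 - <<'E'
from h import *
to([.4686,-.3334,.088],down())
p,_=get_image("side"); cv2.imwrite("pics/s1.png",cv2.resize(p[100:260,280:520],None,fx=3,fy=3))
E
```

```text
t 1.5 pos [ 0.4646 -0.3313  0.0834] F [-0.3  0.3  0.1] w 0.0939 q [-0.741  0.369  1.689 -0.     1.096  0.795]
shift tool [ 0.0039  0.0022 -0.0047] turn [-0.0083  0.0086  0.0004]  shift in target axes [ 0.0039  0.0023 -0.0046]
```

View pics/s1.png

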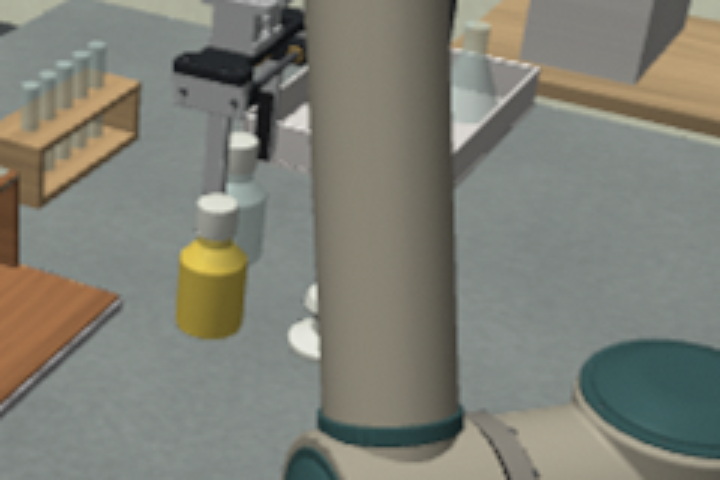

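The stopper is between the open fingers and the yellow look-alike is clear of them. The arm was still settling, so I'll correct the pose and close.

Emit:
play_rows(
  deltas=[
    [[0.094, 0, 0, 0, 0, 0, 0], [0.094, 0, 0, 0, 0, 0, 0]],
  ],
)

```text
t: 1.75
tool_pos: [0.4694, -0.3359, 0.0907]
eef_rot: [3.138, 0.053, 0.005]
contact_force: [0.4, -0.2, -0.0]
width: 0.0935
```

```bash
python3 - <<'E'
from h import *
to([.4686,-.3334,.088],down())
E
```

```text
t 1.75 pos [ 0.4694 -0.3359  0.0907] F [ 0.4 -0.2 -0. ] w 0.0935 q [-0.742  0.362  1.678 -0.     1.096  0.795]
shift tool [-0.0007 -0.0026  0.0027] turn [ 0.0031 -0.0031 -0.0002]  shift in target axes [-0.0007 -0.0026  0.0027]
```

Emit:
play_rows(
  deltas=[
    [[0.03, 0, 0, 0, 0, 0, 0], [0.03, 0, 0, 0, 0, 0, 0], [0.03, 0, 0, 0, 0, 0, 0], [0.03, 0, 0, 0, 0, 0, 0], [0.03, 0, 0, 0, 0, 0, 0], [0.03, 0, 0, 0, 0, 0, 0]],
  ],
  squeeze=25,
)

```text
t: 2.35
tool_pos: [0.468, -0.3346, 0.0884]
eef_rot: [3.141, 0.053, -0.0]
contact_force: [-0.2, -0.7, 0.5]
width: 0.049
```

```bash
python3 - <<'E'
from h import *
to([.4686,-.3334,.088],down())
print("place",BM-.05*BX)
E
```

```text
t 2.35 pos [ 0.468  -0.3346  0.0884] F [-0.2 -0.7  0.5] w 0.049 q [-0.742  0.364  1.682 -0.     1.096  0.795]
shift tool [ 0.0006 -0.0012  0.0004] turn [0.     0.0001 0.    ]  shift in target axes [ 0.0006 -0.0012  0.0004]
place [0.55302856 0.00331032 0.018     ]
```

Emit:
play_rows(
  deltas=[
    [[0.03, 0, 0, 0, 0, 0, 0], [0.03, 0, 0, 0, 0, 0, 0], [0.03, 0, 0, 0, 0, 0, 0], [0.03, 0, 0, 0, 0, 0, 0]],
  ],
)

```text
t: 2.75
tool_pos: [0.468, -0.3345, 0.0884]
eef_rot: [-3.141, -0.053, 0.0]
contact_force: [0.0, 1.1, -0.9]
width: 0.0356
```

Emit:
play_rows(
  deltas=[
    [[0.03, 0, 0, -0.01, 0, 0, 0], [0.03, 0, 0, -0.02, 0, 0, 0], [0.03, 0, 0, -0.03, 0, 0, 0], [0.03, 0, 0, 0, 0, 0, 0]],
  ],
)

```text
t: 3.15
tool_pos: [0.4703, -0.3367, 0.1525]
eef_rot: [3.135, 0.053, 0.01]
contact_force: [0.0, -0.3, -2.6]
width: 0.0359
```

```bash
python3 - <<'E'
from h import *
to([.553,.0033,.15],down())
E
```

```text
t 3.15 pos [ 0.4703 -0.3367  0.1525] F [ 0.  -0.3 -2.6] w 0.0359 q [-0.742  0.31   1.591 -0.     1.232  0.796]
shift tool [ 0.0941 -0.337   0.001 ] turn [ 0.0062 -0.0062  0.    ]  shift in target axes [ 0.0941 -0.337   0.0025]
```

Emit:
play_rows(
  deltas=[
    [[0.03, 0.006, -0.021, 0, 0, 0, 0], [0.03, 0.012, -0.043, 0, 0, 0, 0], [0.03, 0.012, -0.043, 0, 0, 0, 0], [0.03, 0.012, -0.043, 0, 0, 0, 0], [0.03, 0.012, -0.043, 0, 0, 0, 0], [0.03, 0.012, -0.043, 0, 0, 0, 0], [0.03, 0.012, -0.043, 0, 0, 0, 0], [0.03, 0.006, -0.03, 0, 0, 0, 0]],
  ],
)

```text
t: 3.95
tool_pos: [0.5413, -0.02, 0.1473]
eef_rot: [-3.14, -0.055, 0.002]
contact_force: [-0.5, -0.3, -3.2]
width: 0.0353
```

Emit:
play_rows(
  deltas=[
    [[0.03, 0.006, -0.019, 0, 0, 0, 0], [0.03, 0.002, -0.008, 0, 0, 0, 0], [0.03, 0, 0, 0, 0, 0, 0], [0.03, 0, 0, 0, 0, 0, 0], [0.03, 0, 0, 0, 0, 0, 0]],
  ],
)

```text
t: 4.45
tool_pos: [0.5484, 0.0031, 0.1482]
eef_rot: [3.141, 0.051, -0.001]
contact_force: [-0.0, 0.1, -2.8]
width: 0.0356
```

```bash
python3 - <<'E'
from h import *
to([.553,.0033,.107],down())
E
```

```text
t 4.45 pos [0.5484 0.0031 0.1482] F [-0.   0.1 -2.8] w 0.0356 q [-1.210e-01  2.750e-01  1.654e+00 -1.000e-03  1.213e+00  1.418e+00]
shift tool [ 0.0047 -0.0001  0.0412] turn [ 0.0006  0.0005 -0.0013]  shift in target axes [ 0.0047 -0.0001  0.0412]
```

Emit:
play_rows(
  deltas=[
    [[0.03, 0.004, 0, 0.012, 0, 0, 0], [0.03, 0, 0, 0.012, 0, 0, 0], [0.03, 0, 0, 0.008, 0, 0, 0], [0.03, 0, 0, 0.005, 0, 0, 0], [0.03, 0, 0, 0.002, 0, 0, 0], [0.03, 0, 0, 0.002, 0, 0, 0], [0.03, 0, 0, 0, 0, 0, 0], [0.03, 0, 0, 0, 0, 0, 0]],
  ],
)

```text
t: 5.25
tool_pos: [0.5529, 0.0045, 0.1078]
eef_rot: [3.141, 0.053, 0.001]
contact_force: [1.0, -0.8, -3.1]
width: 0.0357
```

```bash
python3 - <<'E'
from h import *
to([.553,.0033,.1065],down())
E
```

```text
t 5.25 pos [0.5529 0.0045 0.1078] F [ 1.  -0.8 -3.1] w 0.0357 q [-0.118  0.315  1.705 -0.     1.121  1.419]
shift tool [0.     0.0012 0.0013] turn [ 0.0002 -0.0008  0.0001]  shift in target axes [0.     0.0012 0.0013]
```

Emit:
play_rows(
  deltas=[
    [[0.03, 0, 0, 0.001, 0, 0, 0], [0.03, 0, 0, 0.001, 0, 0, 0], [0.03, 0, 0, 0, 0, 0, 0], [0.03, 0, 0, 0, 0, 0, 0]],
  ],
)

```text
t: 5.65
tool_pos: [0.5532, 0.0045, 0.1063]
eef_rot: [3.141, 0.053, 0.002]
contact_force: [-1.5, 1.4, 4.4]
width: 0.0357
```

Emit:
play_rows(
  deltas=[
    [[0.094, 0, 0, 0, 0, 0, 0], [0.094, 0, 0, 0, 0, 0, 0], [0.094, 0, 0, 0, 0, 0, 0], [0.094, 0, 0, 0, 0, 0, 0], [0.094, 0, 0, -0.01, 0, 0, 0], [0.094, 0, 0, -0.03, 0, 0, 0], [0.094, 0, 0, -0.04, 0, 0, 0], [0.094, 0, 0, -0.04, 0, 0, 0]],
  ],
)

```text
t: 6.45
tool_pos: [0.5523, 0.0045, 0.2271]
eef_rot: [3.141, 0.053, -0.001]
contact_force: [0.9, -0.5, -0.1]
width: 0.093
```

```bash
python3 - <<'E'
from h import *
to([.5169,.3056,.23],down())
p,_=get_image("side"); cv2.imwrite("pics/s2.png",p)
# fit kinematics
from scipy.optimize import least_squares
L=[json.loads(x) for x in open("log.jsonl")]
Q=np.array([l[0] for l in L]);P=np.array([l[1] for l in L]);V=np.array([l[2] for l in L])
def fk(q,p):
    L1,L2,d,T,lat,a0,e=p
    Rw=lambda ax,a: Rot.from_rotvec(np.array(ax)*a)
    R1=Rw([0,0,1],q[0]); 
    R2=R1*Rw([0,1,0],q[1]); R3=R2*Rw([0,1,0],q[2])
    pos=np.array([0,0,d])+R1.apply([a0,lat,0])+R2.apply([0,0,L1])+R3.apply([e,0,L2])
    R4=R3*Rw([0,0,1],q[3]); R5=R4*Rw([0,1,0],q[4]); R6=R5*Rw([0,0,1],q[5])
    return pos+R6.apply([0,0,T]),R6
def res(p): return np.concatenate([fk(q,p)[0]-x for q,x in zip(Q,P)])
best=min((least_squares(res,[.45,.45,.2,.3,l,0,0],x_scale=.1) for l in(-.07,.07)),key=lambda r:r.cost)
print(np.round(best.x,4),np.abs(best.fun).max())
for q,v in zip(Q[:3],V): print(np.round((fk(q,best.x)[1].inv()*Rot.from_rotvec(v)).as_rotvec(),3))
E
```

```text
t 6.45 pos [0.5523 0.0045 0.2271] F [ 0.9 -0.5 -0.1] w 0.093 q [-0.118  0.23   1.514 -0.     1.397  1.419]
shift tool [-0.0253 -0.3022 -0.0029] turn [ 0.      0.0004 -0.0001]  shift in target axes [-0.0252 -0.3022 -0.0029]
[0.6297 0.4211 0.1368 0.3903 0.0694 0.     0.0604] 6.172752031741169e-10
[-0.    -0.     1.571]
[-0.     0.     1.571]
[0.    0.    1.571]
```

View pics/s2.png

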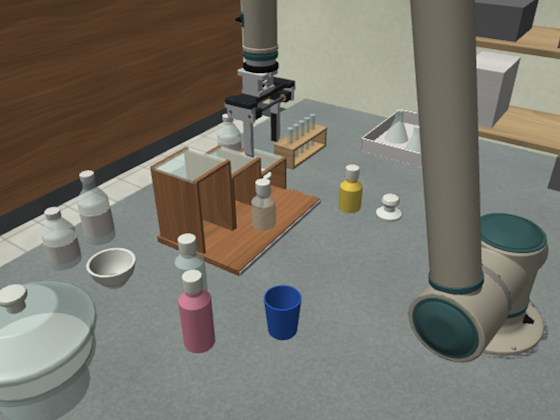

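The mid bottle stands upright on the board in front of its bay, at about (263,205). Now the tall bottle.

Emit:
play_rows(
  deltas=[
    [[0.094, -0.002, -0.02, 0, 0, 0, 0], [0.094, -0.004, -0.045, 0, 0, 0, 0], [0.094, -0.004, -0.045, 0, 0, 0, 0], [0.094, -0.004, -0.045, 0, 0, 0, 0], [0.094, -0.004, -0.045, 0, 0, 0, 0], [0.094, -0.004, -0.045, 0, 0, 0, 0], [0.094, -0.002, -0.035, 0, 0, 0, 0], [0.094, -0.001, -0.022, 0, 0, 0, 0]],
  ],
)

```text
t: 7.3
tool_pos: [0.5169, 0.3083, 0.2259]
eef_rot: [-3.14, -0.057, -0.001]
contact_force: [0.7, -0.5, 0.6]
width: 0.0938
```

Emit:
play_rows(
  deltas=[
    [[0.094, 0, 0, 0, 0, 0, 0], [0.094, 0, 0, 0, 0, 0, 0], [0.094, 0, 0, 0, 0, 0, 0]],
  ],
)

```text
t: 7.6
tool_pos: [0.5176, 0.3043, 0.2256]
eef_rot: [3.14, 0.052, 0.0]
contact_force: [0.4, -1.0, -0.4]
width: 0.0936
```

```bash
python3 - <<'E'
from h import *
to([.5165,.3056,.131],down())
E
```

```text
t 7.6 pos [0.5176 0.3043 0.2256] F [ 0.4 -1.  -0.4] w 0.0936 q [ 4.160e-01  3.050e-01  1.414e+00 -1.000e-03  1.424e+00  1.954e+00]
shift tool [-0.0011 -0.0015  0.0946] turn [ 0.0008 -0.0002 -0.0009]  shift in target axes [-0.0011 -0.0014  0.0946]
```

Emit:
play_rows(
  deltas=[
    [[0.094, -0.001, -0.001, 0.03, 0, 0, 0], [0.094, 0, 0, 0.035, 0, 0, 0], [0.094, 0, 0, 0.02, 0, 0, 0], [0.094, 0, 0, 0.009, 0, 0, 0], [0.094, 0, 0, 0, 0, 0, 0], [0.03, 0, 0, 0, 0, 0, 0], [0.03, 0, 0, 0, 0, 0, 0], [0.03, 0, 0, 0, 0, 0, 0]],
  ],
)

```text
t: 8.4
tool_pos: [0.5172, 0.3066, 0.1327]
eef_rot: [-3.14, -0.053, -0.004]
contact_force: [0.1, 0.7, -0.2]
width: 0.0733
```

Emit:
play_rows(
  deltas=[
    [[0.03, 0, 0, 0, 0, 0, 0], [0.03, 0, 0, 0, 0, 0, 0], [0.03, 0, 0, 0, 0, 0, 0], [0.03, 0, 0, 0, 0, 0, 0], [0.03, 0, 0, 0, 0, 0, 0], [0.03, 0, 0, 0, 0, 0, 0], [0.03, 0, 0, 0, 0, 0, 0]],
  ],
)

```text
t: 9.1
tool_pos: [0.5164, 0.3062, 0.1314]
eef_rot: [3.141, 0.053, -0.0]
contact_force: [0.3, -1.3, 0.4]
width: 0.0356
```

```bash
python3 - <<'E'
from h import *
print(BT, BT-.05*BX)
to(BT-.05*BX+[0,0,.16],down())
E
```

```text
[0.59894477 0.12493146 0.018     ] [0.54897333 0.12324178 0.018     ]
t 9.1 pos [0.5164 0.3062 0.1314] F [ 0.3 -1.3  0.4] w 0.0356 q [ 4.200e-01  3.620e-01  1.566e+00 -1.000e-03  1.214e+00  1.957e+00]
shift tool [ 0.0264  0.1839 -0.0465] turn [0.0006 0.0001 0.0001]  shift in target axes [ 0.0264  0.1839 -0.0466]
```

Emit:
play_rows(
  deltas=[
    [[0.03, 0, 0, -0.01, 0, 0, 0], [0.03, 0, 0, -0.02, 0, 0, 0], [0.03, 0.002, 0.01, -0.02, 0, 0, 0], [0.03, 0.005, 0.035, 0, 0, 0, 0], [0.03, 0.006, 0.042, 0, 0, 0, 0], [0.03, 0.006, 0.042, 0, 0, 0, 0], [0.03, 0.004, 0.034, 0, 0, 0, 0], [0.03, 0.003, 0.016, 0, 0, 0, 0]],
  ],
)

```text
t: 9.9
tool_pos: [0.5484, 0.1257, 0.1815]
eef_rot: [3.14, 0.049, -0.001]
contact_force: [0.9, 0.9, -3.0]
width: 0.0358
```

Emit:
play_rows(
  deltas=[
    [[0.03, 0, 0.004, 0, 0, 0, 0], [0.03, 0, 0, 0, 0, 0, 0], [0.03, 0, 0, 0, 0, 0, 0], [0.03, 0, 0, 0, 0, 0, 0]],
  ],
)

```text
t: 10.3
tool_pos: [0.5483, 0.1259, 0.1814]
eef_rot: [-3.14, -0.056, 0.0]
contact_force: [0.7, 0.1, -3.6]
width: 0.0356
```

```bash
python3 - <<'E'
from h import *
to(BT-.05*BX+[0,0,.1315],down())
E
```

```text
t 10.3 pos [0.5483 0.1259 0.1814] F [ 0.7  0.1 -3.6] w 0.0356 q [1.020e-01 2.720e-01 1.572e+00 1.000e-03 1.298e+00 1.637e+00]
shift tool [0.0006 0.0027 0.0319] turn [-0.0006  0.0002  0.0016]  shift in target axes [0.0006 0.0027 0.0319]
```

Emit:
play_rows(
  deltas=[
    [[0.03, 0.001, 0.003, 0.01, 0, 0, 0], [0.03, 0, 0, 0.01, 0, 0, 0], [0.03, 0, 0, 0.006, 0, 0, 0], [0.03, 0, 0, 0.003, 0, 0, 0], [0.03, 0, 0, 0.001, 0, 0, 0], [0.03, 0, 0, 0.001, 0, 0, 0], [0.03, 0, 0, 0, 0, 0, 0], [0.03, 0, 0, 0, 0, 0, 0]],
  ],
)

```text
t: 11.1
tool_pos: [0.5499, 0.1214, 0.1507]
eef_rot: [3.141, 0.053, 0.001]
contact_force: [0.4, 0.1, -3.4]
width: 0.0356
```

Emit:
play_rows(
  deltas=[
    [[0.03, 0, 0, 0.001, 0, 0, 0], [0.03, 0, 0, 0.001, 0, 0, 0], [0.03, 0, 0, 0, 0, 0, 0], [0.03, 0, 0, 0, 0, 0, 0]],
  ],
)

```text
t: 11.5
tool_pos: [0.5501, 0.1214, 0.1494]
eef_rot: [3.141, 0.053, 0.002]
contact_force: [-1.6, -1.2, 3.7]
width: 0.0356
```

Emit:
play_rows(
  deltas=[
    [[0.094, 0, 0, 0, 0, 0, 0], [0.094, 0, 0, 0, 0, 0, 0], [0.094, 0, 0, 0, 0, 0, 0], [0.094, 0, 0, 0, 0, 0, 0], [0.094, 0, 0, -0.01, 0, 0, 0], [0.094, 0, 0, -0.03, 0, 0, 0], [0.094, 0, 0, -0.04, 0, 0, 0], [0.06, -0.02, 0, -0.03, 0, 0, 0]],
  ],
)

```text
t: 12.3
tool_pos: [0.5321, 0.1208, 0.2609]
eef_rot: [-3.141, -0.052, -0.006]
contact_force: [-0.6, -0.4, 0.2]
width: 0.086
```

```bash
python3 - <<'E'
from h import *
to(BT-.05*BX+[0,0,.2],down())
p,_=get_image("side"); q,d=get_image("top"); cv2.imwrite("pics/s3.png",p); cv2.imwrite("pics/t3.png",q); np.save("t3.npy",d)
E
```

```text
t 12.3 pos [0.5321 0.1208 0.2609] F [-0.6 -0.4  0.2] w 0.086 q [ 0.096  0.203  1.469 -0.     1.466  1.633]
shift tool [ 0.0168 -0.0019  0.043 ] turn [-0.0001 -0.0039 -0.0004]  shift in target axes [ 0.017  -0.0019  0.0429]
```

View pics/s3.png

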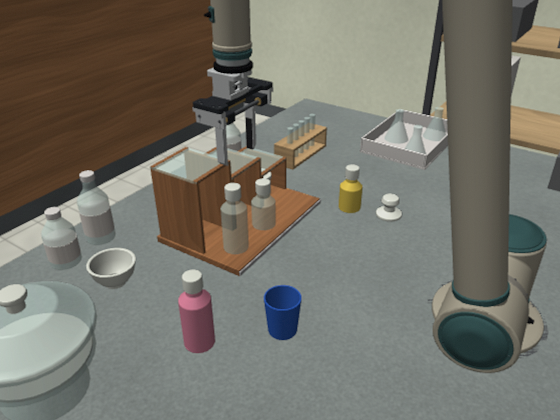

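View pics/t3.png

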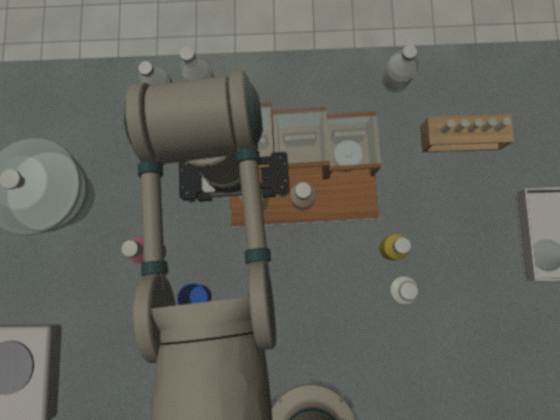

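Both bottles stand upright on the board in front of their bays: tall at about (235,220) and mid at (263,205) in the side view. Next I'll tilt the tool forward in free air to prepare for pushing.

Emit:
play_rows(
  deltas=[
    [[0.04, -0.045, 0, 0, 0, 0, 0], [0.04, -0.045, 0, 0, 0, 0, 0], [0.04, 0, 0, 0, 0, 0.14, 0], [0.04, 0, 0, 0, 0, 0.14, 0], [0.04, 0, 0, 0, 0, 0.14, 0], [0.04, 0, 0, 0, 0, 0, 0]],
  ],
)

```text
t: 13.0
tool_pos: [0.4322, 0.1172, 0.2539]
eef_rot: [-3.069, -0.054, -0.641]
contact_force: [-0.8, -0.3, -0.9]
width: 0.04
```

```bash
cat > ik.py <<'E'
from h import *
from scipy.optimize import least_squares
L=[json.loads(x) for x in open("log.jsonl")]
Q=np.array([l[0] for l in L]);P=np.array([l[1] for l in L])
Rw=lambda ax,a: Rot.from_rotvec(np.array(ax)*a)
def fk(q,p):
    L1,L2,d,T,lat,a0,e=p
    R1=Rw([0,0,1],q[0]); R2=R1*Rw([0,1,0],q[1]); R3=R2*Rw([0,1,0],q[2])
    w=np.array([0,0,d])+R1.apply([a0,lat,0])+R2.apply([0,0,L1])+R3.apply([e,0,L2])
    R6=R3*Rw([0,0,1],q[3])*Rw([0,1,0],q[4])*Rw([0,0,1],q[5]+np.pi/2)
    return w+R6.apply([0,0,T]),R6,w
best=least_squares(lambda p:np.concatenate([fk(q,p)[0]-x for q,x in zip(Q,P)]),[.45,.45,.2,.3,.07,0,0],x_scale=.1)
PP=best.x
lo=np.array([-2.89,-.75,.22,-1.18,.11,-2.7]);hi=np.array([2.89,2.08,2.7,4.32,2.71,2.7])
def ik(pos,R,q0,bound=True):
    f=lambda q:(lambda a:np.concatenate([(a[0]-pos)*5,(R.inv()*a[1]).as_rotvec()]))(fk(q,PP))
    r=least_squares(f,np.clip(q0,lo+1e-3,hi-1e-3),bounds=(lo,hi)) if bound else least_squares(f,q0)
    return r.x,np.abs(r.fun).max()
E
python3 - <<'E'
from h import *
to([.48,.12,.26],down())
from ik import *
print(np.round(PP,4),np.abs(best.fun).max())
q0=state()["joint_positions"]
for a in (35,40,45,50,55,60,70):
    for nm,B in (("T",BT),("M",BM)):
        for x in (-.12,.03):
            pos=B+x*BX+[0,0,.03]; o=[]
            for q4 in (0,1.5,3.1):
                qq=q0.copy(); qq[3]=q4; 
                q,e=ik(pos,tilt(np.radians(a)),qq); o.append((np.round(q,2).tolist(),round(e,4)))
            print(a,nm,x,min(o,key=lambda z:z[1]), [z[1] for z in o])
E
```

```text
t 13.0 pos [0.4322 0.1172 0.2539] F [-0.8 -0.3 -0.9] w 0.04 q [ 0.15  -0.176  1.953 -0.058  0.956  1.709]
shift tool [ 0.0463 -0.0012  0.0136] turn [ 0.0007 -0.4122  0.0015]  shift in target axes [ 0.0478 -0.0012 -0.0061]
[ 0.6297  0.4211  0.1368  0.3903  0.0694 -0.      0.0604] 5.945079983860069e-10
35 T -0.12 ([0.18, 0.15, 2.38, -1.01, 0.11, 2.7], np.float64(0.0455)) [np.float64(0.0455), np.float64(0.0455), np.float64(0.8694)]
35 T 0.03 ([0.13, 0.32, 2.13, -0.56, 0.11, 2.21], np.float64(0.0113)) [np.float64(0.0113), np.float64(0.0113), np.float64(0.8748)]
35 M -0.12 ([-0.3, 0.14, 2.47, 1.82, 0.19, -0.53], np.float64(0.0)) [np.float64(0.0), np.float64(0.0), np.float64(0.6905)]
35 M 0.03 ([-0.17, 0.31, 2.17, 1.09, 0.13, 0.32], np.float64(0.0)) [np.float64(0.0), np.float64(0.0), np.float64(0.7336)]
40 T -0.12 ([0.18, 0.2, 2.51, 3.5, 0.28, -1.8], np.float64(0.0)) [np.float64(0.1208), np.float64(0.0), np.float64(0.8751)]
40 T 0.03 ([0.15, 0.32, 2.14, -1.04, 0.11, 2.7], np.float64(0.0709)) [np.float64(0.0709), np.float64(0.0709), np.float64(0.8796)]
40 M -0.12 ([-0.34, 0.17, 2.56, 2.38, 
[... 2022 characters left out ...]
.1766)) [np.float64(0.1766), np.float64(0.1766), np.float64(0.7409)]
60 M 0.03 ([-0.26, 0.58, 2.56, 2.85, 1.04, -1.57], np.float64(0.0)) [np.float64(0.0), np.float64(0.0), np.float64(0.773)]
70 T -0.12 ([0.63, 0.66, 2.7, 3.87, 1.25, -1.49], np.float64(0.1751)) [np.float64(0.5716), np.float64(0.1751), np.float64(0.8862)]
70 T 0.03 ([0.16, 0.82, 2.62, 3.26, 1.53, -1.53], np.float64(0.0)) [np.float64(0.5475), np.float64(0.0), np.float64(0.8852)]
70 M -0.12 ([-0.53, 0.33, 2.7, 2.45, 0.83, -1.45], np.float64(0.3077)) [np.float64(0.3077), np.float64(0.3077), np.float64(0.7556)]
70 M 0.03 ([-0.29, 0.87, 2.68, 2.84, 1.61, -1.7], np.float64(0.0)) [np.float64(0.0), np.float64(0.0), np.float64(0.7824)]
```

```bash
cat > sim.py <<'E'
from ik import *
def sim(q,rows,verbose=True):
    pos,R,_=fk(q,PP); out=[]
    for r in rows:
        pos=pos+R.apply(r[1:4]); R=R*Rot.from_rotvec(r[4:7])
        qn,e=ik(pos,R,q); dq=np.abs(qn-q)/np.array([.257,.257,.314,.314,.314,.314])/.7
        out.append((np.round(qn,2).tolist(),round(e,3),round(dq.max(),2)))
        q=qn
    return out,pos,R,q
E
python3 - <<'E'
from sim import *
q0=state()["joint_positions"]
s=state(); R0=Rot.from_rotvec(s["eef_rot"])
# world-yaw then tilt: build pose targets
def path(pos,seq,q,n=8):
    # seq: list of (pos,tilt,yaw)
    cur=seq[0]
    for a,b in zip(seq[:-1],seq[1:]):
        for k in range(1,n+1):
            f=k/n; p=np.array(a[0])*(1-f)+np.array(b[0])*f; 
            qn,e=ik(p,tilt(a[1]*(1-f)+b[1]*f,a[2]*(1-f)+b[2]*f),q); v=(np.abs(qn-q)/[2.57,2.57,3.14,3.14,3.14,3.14]).max()/.07
            print(np.round(qn,2),round(e,3),"rows",round(v,1)); q=qn
        print("--")
    return q
P0=[.44,.12,.27]
for yaw in(.4,.7):
    print("YAW",yaw)
    path(0,[(P0,.42,PSI),(P0,.42,yaw),(P0,.87,yaw),(P0,.87,PSI),(BT-.12*BX+[0,0,.034],.82,PSI)],q0,5)
E
```

```text
YAW 0.4
[ 0.12 -0.18  1.92 -0.    0.98  1.58] 0.0 rows 0.6
[ 0.08 -0.18  1.92  0.05  0.99  1.45] 0.0 rows 0.6
[ 0.04 -0.19  1.92  0.1   1.    1.32] 0.0 rows 0.6
[-0.   -0.19  1.92  0.16  1.01  1.19] 0.0 rows 0.6
[-0.04 -0.18  1.92  0.2   1.03  1.06] 0.0 rows 0.6
--
[-0.09 -0.23  1.99  0.29  0.94  0.96] 0.0 rows 0.4
[-0.15 -0.27  2.06  0.4   0.86  0.83] 0.0 rows 0.6
[-0.22 -0.31  2.14  0.54  0.8   0.67] 0.0 rows 0.8
[-0.31 -0.34  2.21  0.72  0.77  0.46] 0.0 rows 0.9
[-0.41 -0.36  2.29  0.92  0.77  0.22] 0.0 rows 1.1
--
[-0.3  -0.38  2.3   0.85  0.64  0.4 ] 0.0 rows 0.8
[-0.17 -0.38  2.3   0.7   0.5   0.66] 0.0 rows 1.2
[-0.02 -0.37  2.29  0.41  0.39  1.06] 0.0 rows 1.8
[ 0.13 -0.36  2.29 -0.04  0.34  1.62] 0.0 rows 2.6
[ 0.26 -0.33  2.28 -0.49  0.38  2.18] 0.0 rows 2.5
--
[ 0.25 -0.25  2.36 -0.71  0.25  2.41] 0.0 rows 1.0
[ 0.2  -0.17  2.42 -1.02  0.13  2.7 ] 0.017 rows 1.4
[ 0.18 -0.08  2.41 -1.03  0.11  2.7 ] 0.084 rows 0.5
[ 0.18  0.01  2.4  -1.02  0.11  2.7 ] 0.153 rows 0.5
[ 0.18  0.11  2.38 -1.02  0.11  2.7 ] 0.219 rows 0.5
--
YAW 0.7
[ 0.08 -0.18  1.92  0.04  0.99  1.47] 0.0 ro
[... 295 characters left out ...]
  0.31] 0.0 rows 0.7
[-0.44 -0.23  2.09  0.72  1.07  0.15] 0.0 rows 0.8
[-0.54 -0.24  2.16  0.85  1.09 -0.03] 0.0 rows 0.8
[-0.64 -0.24  2.23  0.96  1.14 -0.2 ] 0.0 rows 0.8
--
[-0.58 -0.3   2.26  0.97  1.   -0.05] 0.0 rows 0.7
[-0.45 -0.35  2.29  0.94  0.82  0.15] 0.0 rows 0.9
[-0.25 -0.38  2.3   0.81  0.59  0.48] 0.0 rows 1.5
[ 0.01 -0.37  2.29  0.34  0.37  1.15] 0.0 rows 3.0
[ 0.26 -0.33  2.28 -0.49  0.38  2.18] 0.0 rows 4.7
--
[ 0.25 -0.25  2.36 -0.71  0.25  2.41] 0.0 rows 1.0
[ 0.2  -0.17  2.42 -1.02  0.13  2.7 ] 0.017 rows 1.4
[ 0.18 -0.08  2.41 -1.03  0.11  2.7 ] 0.084 rows 0.5
[ 0.18  0.01  2.4  -1.02  0.11  2.7 ] 0.153 rows 0.5
[ 0.18  0.11  2.38 -1.02  0.11  2.7 ] 0.219 rows 0.5
--
```

```bash
python3 - <<'E'
from sim import *
q0=state()["joint_positions"]
def path(seq,q,n=5):
    for a,b in zip(seq[:-1],seq[1:]):
        for k in range(1,n+1):
            f=k/n; p=np.array(a[0])*(1-f)+np.array(b[0])*f; 
            qn,e=ik(p,tilt(a[1]*(1-f)+b[1]*f,a[2]*(1-f)+b[2]*f),q); v=(np.abs(qn-q)/[2.57,2.57,3.14,3.14,3.14,3.14]).max()/.07
            print(np.round(qn,2),round(e,3),"rows",round(v,1),np.round(p,2)); q=qn
        print("--")
    return q
A=BT-.12*BX+[0,0,.034]
for y,z,x in((-.05,.1,.47),(-.10,.1,.47),(-.1,.08,.48)):
    print("Y",y,z); C=[x,y,z]
    q=path([([.432,.117,.254],.42,PSI),(C,.42,PSI),(C,.80,PSI),([.475,.12,.1],.80,PSI),(A,.80,PSI)],q0,5)
E
```

```text
Y -0.05 0.1
[ 0.03 -0.16  2.03  0.    0.86  1.57] 0.0 rows 0.7 [0.44 0.08 0.22]
[-0.09 -0.14  2.09  0.07  0.78  1.41] 0.0 rows 0.7 [0.45 0.05 0.19]
[-0.2  -0.09  2.14  0.15  0.69  1.24] 0.0 rows 0.8 [0.45 0.02 0.16]
[-0.3  -0.04  2.18  0.24  0.61  1.07] 0.0 rows 0.8 [ 0.46 -0.02  0.13]
[-0.4   0.03  2.22  0.34  0.54  0.88] 0.0 rows 0.9 [ 0.47 -0.05  0.1 ]
--
[-0.44  0.01  2.28  0.52  0.45  0.68] 0.0 rows 0.9 [ 0.47 -0.05  0.1 ]
[-0.48 -0.    2.35  0.78  0.39  0.38] 0.0 rows 1.3 [ 0.47 -0.05  0.1 ]
[-0.53 -0.    2.42  1.14  0.36 -0.02] 0.0 rows 1.8 [ 0.47 -0.05  0.1 ]
[-0.59  0.01  2.49  1.53  0.4  -0.45] 0.0 rows 2.0 [ 0.47 -0.05  0.1 ]
[-0.66  0.04  2.57  1.84  0.49 -0.82] 0.0 rows 1.7 [ 0.47 -0.05  0.1 ]
--
[-0.5   0.03  2.58  2.03  0.42 -0.89] 0.0 rows 0.9 [ 0.47 -0.02  0.1 ]
[-0.32  0.03  2.58  2.31  0.35 -1.03] 0.0 rows 1.3 [0.47 0.02 0.1 ]
[-0.14  0.04  2.57  2.69  0.29 -1.26] 0.0 rows 1.7 [0.47 0.05 0.1 ]
[ 0.04  0.06  2.55  3.15  0.27 -1.58] 0.0 rows 2.1 [0.47 0.09 0.1 ]
[ 0.2   0.08  2.53  3.59  0.28 -1.88] 0.0 rows 2.0 [0.48 0.12 0.1 ]
--
[ 0.2   0.11  2.54  3.52  0.33 -1.8
[... 2434 characters left out ...]
0.08]
--
[-0.66  0.11  2.58  1.99  0.52 -0.99] 0.0 rows 0.9 [ 0.48 -0.06  0.08]
[-0.46  0.09  2.6   2.21  0.44 -1.05] 0.0 rows 1.1 [ 0.48 -0.01  0.09]
[-0.24  0.07  2.59  2.54  0.36 -1.2 ] 0.0 rows 1.5 [0.48 0.03 0.09]
[-0.01  0.07  2.56  3.02  0.29 -1.49] 0.0 rows 2.2 [0.48 0.08 0.1 ]
[ 0.2   0.08  2.53  3.59  0.28 -1.88] 0.0 rows 2.6 [0.48 0.12 0.1 ]
--
[ 0.2   0.11  2.54  3.52  0.33 -1.82] 0.0 rows 0.3 [0.48 0.12 0.09]
[ 0.2   0.15  2.56  3.47  0.37 -1.76] 0.0 rows 0.2 [0.48 0.12 0.08]
[ 0.2   0.18  2.58  3.44  0.42 -1.72] 0.0 rows 0.2 [0.48 0.12 0.07]
[ 0.2   0.22  2.59  3.4   0.48 -1.69] 0.0 rows 0.2 [0.48 0.12 0.06]
[ 0.2   0.26  2.61  3.38  0.53 -1.66] 0.0 rows 0.2 [0.48 0.12 0.05]
--
```

```bash
python3 - <<'E'
from h import *
to([.465,-.05,.1],tilt(.42))
E
```

```text
t 13.0 pos [0.4322 0.1172 0.2539] F [-0.8 -0.3 -0.9] w 0.04 q [ 0.15  -0.176  1.953 -0.058  0.956  1.709]
shift tool [-0.0371  0.168   0.1519] turn [0.0004 0.0078 0.0016]  shift in target axes [-0.038   0.1682  0.1516]
```

Emit:
play_rows(
  deltas=[
    [[0.04, -0.003, 0.012, 0.011, 0, 0, 0], [0.04, -0.005, 0.024, 0.022, 0, 0, 0], [0.04, -0.005, 0.024, 0.022, 0, 0, 0], [0.04, -0.005, 0.024, 0.022, 0, 0, 0], [0.04, -0.005, 0.024, 0.022, 0, 0, 0], [0.04, -0.006, 0.024, 0.022, 0, 0, 0], [0.04, -0.005, 0.024, 0.02, 0, 0, 0], [0.04, -0.003, 0.012, 0.011, 0, 0, 0]],
  ],
)

```text
t: 13.8
tool_pos: [0.4757, -0.0519, 0.1032]
eef_rot: [-3.065, -0.049, -0.649]
contact_force: [0.6, 0.2, 0.0]
width: 0.0401
```

Emit:
play_rows(
  deltas=[
    [[0.04, 0, 0, 0, 0, 0.04, 0], [0.04, 0, 0, 0, 0, 0.04, 0], [0.04, 0, 0, 0, 0, 0.04, 0], [0.04, 0, 0, 0, 0, 0.04, 0], [0.04, 0, 0, 0, 0, 0.04, 0], [0.04, 0, 0, 0, 0, 0.04, 0], [0.04, 0, 0, 0, 0, 0.04, 0], [0.04, 0, 0, 0, 0, 0.04, 0]],
  ],
)

```text
t: 14.6
tool_pos: [0.477, -0.0509, 0.1057]
eef_rot: [-2.916, -0.051, -1.134]
contact_force: [-0.0, -0.5, -0.0]
width: 0.0397
```

```bash
python3 - <<'E'
from h import *
to([.47,-.05,.1],tilt(.79))
E
```

```text
t 14.6 pos [ 0.477  -0.0509  0.1057] F [-0.  -0.5 -0. ] w 0.0397 q [-0.592  0.009  2.488  1.557  0.408 -0.476]
shift tool [-0.009  -0.0011 -0.0005] turn [-0.0006  0.0483  0.001 ]  shift in target axes [-0.009  -0.0011 -0.0009]
```

Emit:
play_rows(
  deltas=[
    [[0.04, -0.006, 0, 0, 0, 0.025, 0], [0.04, 0, 0, 0, 0, 0.025, 0], [0.04, 0, -0.016, 0, 0, 0, 0], [0.04, 0, -0.018, 0, 0, 0, 0], [0.04, 0, -0.018, 0, 0, 0, 0], [0.04, 0, -0.018, 0, 0, 0, 0], [0.04, 0, -0.016, 0, 0, 0, 0], [0.04, 0, -0.016, 0, 0, 0, 0]],
  ],
)

```text
t: 15.4
tool_pos: [0.4699, 0.0528, 0.1018]
eef_rot: [-2.886, -0.049, -1.205]
contact_force: [0.7, -0.3, 0.1]
width: 0.0398
```

```bash
python3 - <<'E'
from h import *
A=BT-.125*BX+[0,0,.08]; print(A)
to(A,tilt(.79))
E
```

```text
[0.47401617 0.12070726 0.098     ]
t 15.4 pos [0.4699 0.0528 0.1018] F [ 0.7 -0.3  0.1] w 0.0398 q [-0.138  0.024  2.565  2.645  0.26  -1.211]
shift tool [ 0.0018 -0.0677  0.0073] turn [-0.0006 -0.0007  0.0001]  shift in target axes [ 0.0018 -0.0677  0.0072]
```

Emit:
play_rows(
  deltas=[
    [[0.04, 0, -0.013, 0, 0, 0, 0], [0.04, 0, -0.013, 0, 0, 0, 0], [0.04, 0, -0.013, 0, 0, 0, 0], [0.04, 0, -0.013, 0, 0, 0, 0], [0.04, 0, -0.014, 0, 0, 0, 0], [0.04, 0, 0, 0, 0, 0, 0], [0.04, 0, 0, 0, 0, 0, 0]],
  ],
)

```text
t: 16.1
tool_pos: [0.4659, 0.1192, 0.101]
eef_rot: [-2.887, -0.051, -1.202]
contact_force: [-0.1, -0.4, -0.1]
width: 0.0396
```

```bash
python3 - <<'E'
from h import *
b=np.array([.5501,.1214,0]); c=b-.075*BX; c[2]=.052; print(c)
to(c,tilt(.79))
E
```

```text
[0.47514284 0.11886548 0.052     ]
t 16.1 pos [0.4659 0.1192 0.101 ] F [-0.1 -0.4 -0.1] w 0.0396 q [ 0.202  0.057  2.528  3.629  0.254 -1.927]
shift tool [-0.0283  0.0007  0.0411] turn [-0.0009  0.001   0.0009]  shift in target axes [-0.0284  0.0007  0.0411]
```

Emit:
play_rows(
  deltas=[
    [[0.04, -0.007, 0, 0.01, 0, 0, 0], [0.04, -0.007, 0.001, 0.011, 0, 0, 0], [0.04, -0.007, 0, 0.01, 0, 0, 0], [0.04, -0.007, 0, 0.01, 0, 0, 0], [0.04, 0, 0, 0, 0, 0, 0], [0.04, 0, 0, 0, 0, 0, 0]],
  ],
)

```text
t: 16.7
tool_pos: [0.4735, 0.1175, 0.0516]
eef_rot: [-2.889, -0.048, -1.199]
contact_force: [-0.4, 0.5, -0.5]
width: 0.0405
```

```bash
python3 - <<'E'
from h import *
b=np.array([.5501,.1214,0]); c=b-.03*BX; c[2]=.052; print(c)
to(c,tilt(.79))
p,_=get_image("side"); cv2.imwrite("pics/s4.png",cv2.resize(p[100:320,120:420],None,fx=2.5,fy=2.5))
E
```

```text
[0.52011713 0.12038619 0.052     ]
t 16.7 pos [0.4735 0.1175 0.0516] F [-0.4  0.5 -0.5] w 0.0405 q [ 0.188  0.243  2.609  3.37   0.502 -1.662]
shift tool [ 0.0332 -0.0014  0.0328] turn [ 0.0002  0.0031 -0.0005]  shift in target axes [ 0.0331 -0.0014  0.0329]
```

View pics/s4.png

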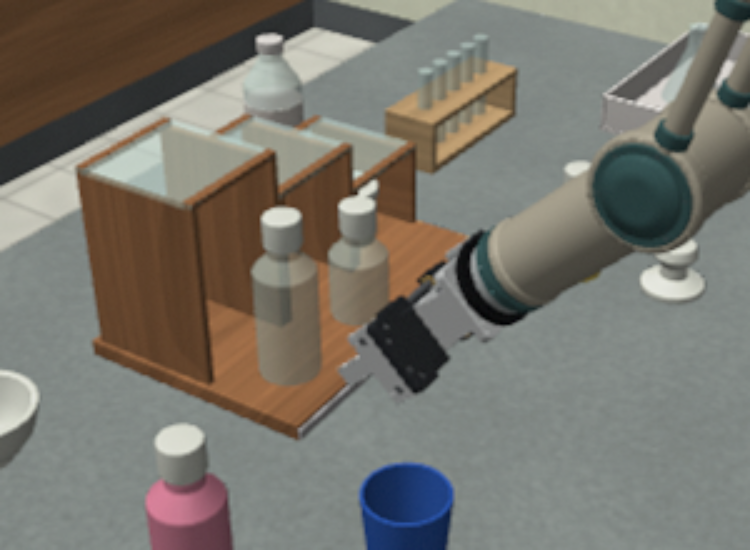

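The tool is tilted 45° behind the tall bottle with its fingers spread as a cradle; bottle and mid bottle are untouched. I'll advance.

Emit:
play_rows(
  deltas=[
    [[0.04, 0.007, -0.001, 0.007, 0, 0, 0], [0.04, 0.007, 0, 0.007, 0, 0, 0], [0.04, 0.007, 0, 0.007, 0, 0, 0], [0.04, 0.005, 0, 0.005, 0, 0, 0], [0.04, 0.004, 0, 0.004, 0, 0, 0], [0.04, 0.003, 0, 0.003, 0, 0, 0], [0.04, 0.003, 0, 0.003, 0, 0, 0], [0.04, 0.003, 0, 0.003, 0, 0, 0]],
  ],
)

```text
t: 17.55
tool_pos: [0.5268, 0.1208, 0.0512]
eef_rot: [-2.89, -0.049, -1.196]
contact_force: [-3.5, -0.7, 2.8]
width: 0.04
```

```bash
cat >> h.py <<'E'
def bay(B,z=.052,al=.79,y=0):
    s=state(); d=s["tool_pos"]-B; print("t %.2f TCP in bay x %.4f y %.4f z(table) %.4f axis~%.4f F %s"%(s["t"],d@BX,d@BY,s["tool_pos"][2],d@BX+.028,np.round([s["contact_force"]@BX,s["contact_force"]@BY,s["contact_force"][2]],1)))
    to(B+BX*(d@BX)+BY*y+[0,0,z-.018],tilt(al))
E
python3 - <<'E'
from h import *
bay(BT)
E
```

```text
t 17.55 TCP in bay x -0.0722 y -0.0017 z(table) 0.0512 axis~-0.0442 F [-3.5 -0.6  2.8]
t 17.55 pos [0.5268 0.1208 0.0512] F [-3.5 -0.7  2.8] w 0.04 q [ 0.162  0.278  2.501  3.36   0.427 -1.679]
shift tool [ 0.0006 -0.0017 -0.0006] turn [-0.0005  0.005   0.    ]  shift in target axes [ 0.0006 -0.0017 -0.0006]
```

```bash
python3 - <<'E'
from h import *
p,_=get_image("side"); cv2.imwrite("pics/s5.png",cv2.resize(p[160:270,190:330],None,fx=5,fy=5))
print(state()["contact_force"])
E
```

```text
[-1.16950597  0.04451521  0.76687955]
```

View pics/s5.png

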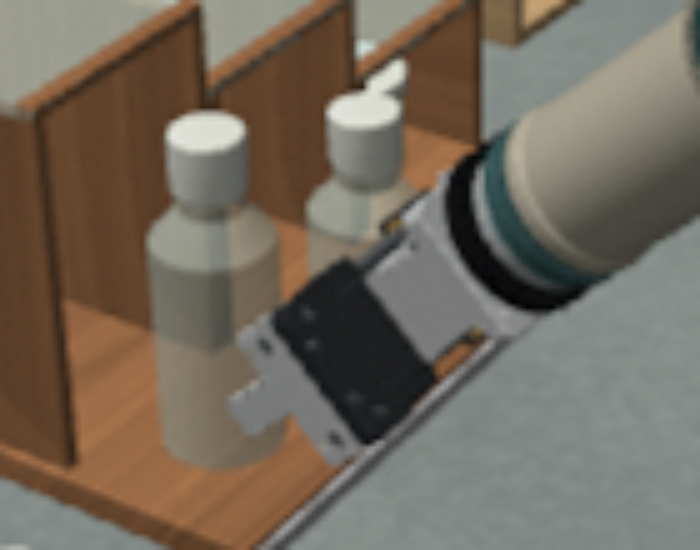

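The bottle is upright with the fingers touching its back. I'll lower the contact by about 12 mm for more margin against tipping, then push on.

Emit:
play_rows(
  deltas=[
    [[0.04, -0.0115, -0.001, 0.0055, 0, 0, 0], [0.04, 0.003, 0, 0.003, 0, 0, 0], [0.04, 0.003, 0, 0.003, 0, 0, 0], [0.04, 0.004, 0, 0.004, 0, 0, 0], [0.04, 0.004, 0, 0.004, 0, 0, 0], [0.04, 0.004, 0, 0.004, 0, 0, 0], [0.04, 0.004, 0, 0.004, 0, 0, 0], [0.04, 0.004, 0, 0.004, 0, 0, 0]],
  ],
)

```text
t: 18.4
tool_pos: [0.5608, 0.123, 0.04]
eef_rot: [-2.889, -0.049, -1.2]
contact_force: [-1.4, 0.4, -0.4]
width: 0.04
```

```bash
python3 - <<'E'
from h import *
bay(BT,.04)
E
```

```text
t 18.40 TCP in bay x -0.0382 y -0.0006 z(table) 0.0400 axis~-0.0102 F [-1.4  0.4 -0.4]
t 18.4 pos [0.5608 0.123  0.04  ] F [-1.4  0.4 -0.4] w 0.04 q [ 0.151  0.336  2.449  3.338  0.435 -1.667]
shift tool [-0.     -0.0006  0.    ] turn [-0.0006  0.0027 -0.    ]  shift in target axes [-0.     -0.0006  0.    ]
```

Emit:
play_rows(
  deltas=[
    [[0.04, 0.004, 0, 0.004, 0, 0, 0], [0.04, 0.004, 0, 0.004, 0, 0, 0], [0.04, 0.004, 0, 0.004, 0, 0, 0], [0.04, 0.004, 0, 0.004, 0, 0, 0], [0.04, 0.004, 0, 0.004, 0, 0, 0], [0.04, 0.004, 0, 0.004, 0, 0, 0], [0.04, 0.004, 0, 0.004, 0, 0, 0], [0.04, 0.003, 0, 0.003, 0, 0, 0]],
  ],
)

```text
t: 19.2
tool_pos: [0.6048, 0.1246, 0.0401]
eef_rot: [-2.888, -0.049, -1.2]
contact_force: [-2.0, 0.0, -0.7]
width: 0.0399
```

```bash
python3 - <<'E'
from h import *
bay(BT,.04)
p,_=get_image("side"); q,_=get_image("top"); cv2.imwrite("pics/s6.png",cv2.resize(p[140:270,140:330],None,fx=4,fy=4)); cv2.imwrite("pics/t6.png",cv2.resize(q[90:240,200:400],None,fx=4,fy=4))
E
```

```text
t 19.20 TCP in bay x 0.0058 y -0.0006 z(table) 0.0401 axis~0.0338 F [-2.   0.1 -0.7]
t 19.2 pos [0.6048 0.1246 0.0401] F [-2.   0.  -0.7] w 0.0399 q [ 0.136  0.366  2.358  3.34   0.374 -1.683]
shift tool [-0.0001 -0.0006  0.0001] turn [-0.0005  0.0024 -0.    ]  shift in target axes [-0.0001 -0.0006  0.0001]
```

View pics/s6.png

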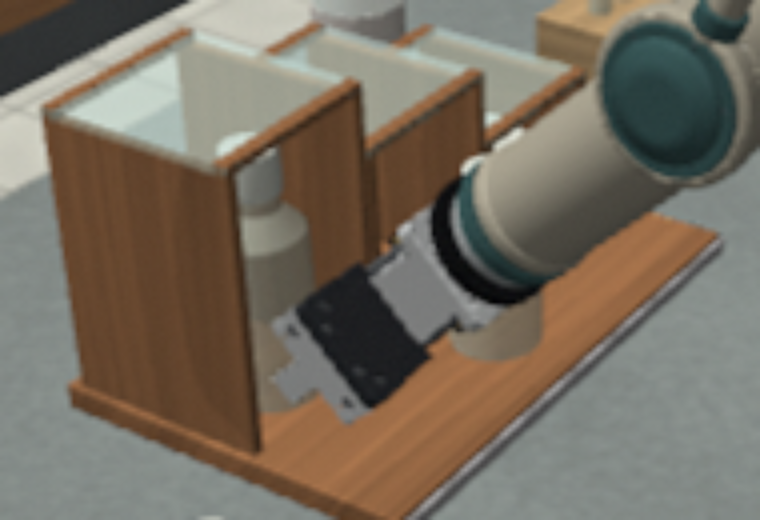

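View pics/t6.png

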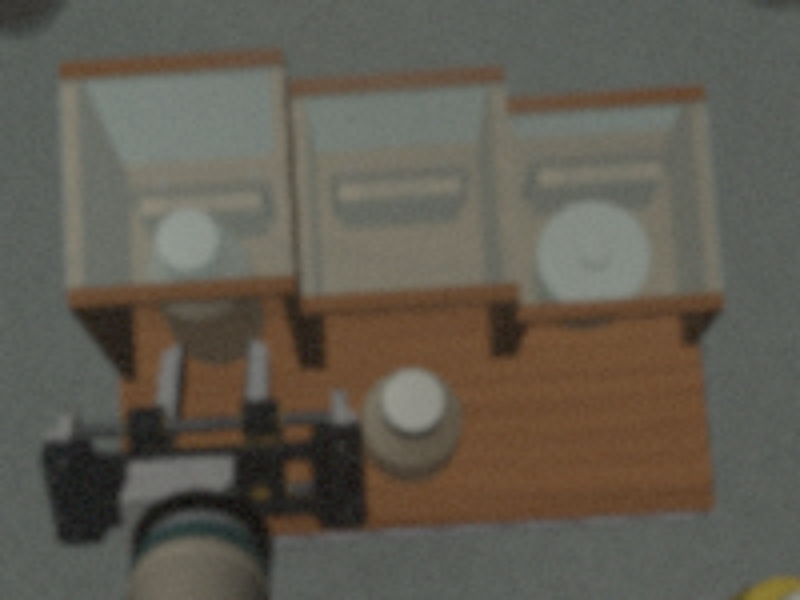

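Tall bottle is sliding in upright (top view: stopper at about 188,240 under the glass, mid bottle clear at 413,420). Now creeping to feel the stop.

Emit:
play_rows(
  deltas=[
    [[0.04, 0.002, -0.001, 0.002, 0, 0, 0], [0.04, 0.002, -0.001, 0.002, 0, 0, 0], [0.04, 0.001, -0.001, 0.001, 0, 0, 0], [0.04, 0.001, 0, 0.001, 0, 0, 0], [0.04, 0.001, 0, 0.001, 0, 0, 0], [0.04, 0.001, 0, 0.001, 0, 0, 0]],
  ],
)

```text
t: 19.9
tool_pos: [0.6152, 0.128, 0.0399]
eef_rot: [-2.889, -0.05, -1.199]
contact_force: [-1.6, -1.0, -0.8]
width: 0.0398
```

```bash
python3 - <<'E'
from h import *
bay(BT,.04)
E
```

```text
t 19.90 TCP in bay x 0.0164 y 0.0025 z(table) 0.0399 axis~0.0444 F [-1.6 -0.9 -0.8]
t 19.9 pos [0.6152 0.128  0.0399] F [-1.6 -1.  -0.8] w 0.0398 q [ 0.142  0.374  2.334  3.359  0.358 -1.699]
shift tool [ 0.0001  0.0025 -0.0001] turn [-0.0007  0.0032  0.0003]  shift in target axes [ 0.0001  0.0025 -0.0001]
```

Emit:
play_rows(
  deltas=[
    [[0.04, 0.001, 0, 0.001, 0, 0, 0], [0.04, 0.001, 0, 0.001, 0, 0, 0], [0.04, 0.001, 0, 0.001, 0, 0, 0]],
  ],
)

```text
t: 20.2
tool_pos: [0.6197, 0.1281, 0.04]
eef_rot: [-2.889, -0.049, -1.199]
contact_force: [-1.5, -0.5, -1.2]
width: 0.0399
```

Emit:
play_rows(
  deltas=[
    [[0.04, 0.001, 0, 0.001, 0, 0, 0], [0.04, 0.001, 0, 0.001, 0, 0, 0]],
  ],
)

```text
t: 20.4
tool_pos: [0.6225, 0.1282, 0.04]
eef_rot: [-2.889, -0.049, -1.2]
contact_force: [-1.3, 1.6, -0.7]
width: 0.0398
```

Emit:
play_rows(
  deltas=[
    [[0.04, 0.001, 0, 0.001, 0, 0, 0], [0.04, 0.001, 0, 0.001, 0, 0, 0]],
  ],
)

```text
t: 20.6
tool_pos: [0.6253, 0.1283, 0.04]
eef_rot: [-2.889, -0.049, -1.2]
contact_force: [-2.0, -0.5, -1.0]
width: 0.0398
```

Emit:
play_rows(
  deltas=[
    [[0.04, 0.001, 0, 0.001, 0, 0, 0]],
  ],
)

```text
t: 20.7
tool_pos: [0.6268, 0.1283, 0.04]
eef_rot: [-2.889, -0.049, -1.2]
contact_force: [-2.5, -0.1, -0.9]
width: 0.0399
```

Emit:
play_rows(
  deltas=[
    [[0.04, 0.001, 0, 0.001, 0, 0, 0]],
  ],
)

```text
t: 20.8
tool_pos: [0.6278, 0.1284, 0.0397]
eef_rot: [-2.889, -0.049, -1.198]
contact_force: [-3.9, -0.4, -1.1]
width: 0.04
```

Emit:
play_rows(
  deltas=[
    [[0.04, 0.0007, 0, 0.0007, 0, 0, 0]],
  ],
)

```text
t: 20.9
tool_pos: [0.6281, 0.1283, 0.0394]
eef_rot: [-2.89, -0.049, -1.197]
contact_force: [-6.0, -1.3, 2.0]
width: 0.0399
```

Emit:
play_rows(
  deltas=[
    [[0.04, 0.0007, 0, 0.0007, 0, 0, 0]],
  ],
)

```text
t: 21.0
tool_pos: [0.6284, 0.1284, 0.0392]
eef_rot: [-2.89, -0.05, -1.195]
contact_force: [-9.9, 0.1, 4.6]
width: 0.0399
```

Emit:
play_rows(
  deltas=[
    [[0.04, 0.0007, 0, 0.0007, 0, 0, 0]],
  ],
)

```text
t: 21.1
tool_pos: [0.6286, 0.1284, 0.039]
eef_rot: [-2.891, -0.05, -1.194]
contact_force: [-12.6, -1.0, 7.1]
width: 0.04
```

Emit:
play_rows(
  deltas=[
    [[0.04, 0.0007, 0, 0.0007, 0, 0, 0]],
  ],
)

```text
t: 21.2
tool_pos: [0.6287, 0.1284, 0.0388]
eef_rot: [-2.891, -0.05, -1.193]
contact_force: [-17.1, -1.7, 10.4]
width: 0.04
```

Emit:
play_rows(
  deltas=[
    [[0.04, 0.0007, 0, 0.0007, 0, 0, 0]],
  ],
)

```text
t: 21.3
tool_pos: [0.6291, 0.1284, 0.0387]
eef_rot: [-2.892, -0.05, -1.192]
contact_force: [-17.5, -1.3, 11.5]
width: 0.0402
```

Clear contact at x≈0.627. Some downward wedging has built up on the bottle (Fz 11 N), so I'll relieve that before nudging further.

Emit:
play_rows(
  deltas=[
    [[0.04, 0.0004, 0, -0.0004, 0, 0, 0]],
  ],
)

```text
t: 21.4
tool_pos: [0.629, 0.1284, 0.0389]
eef_rot: [-2.892, -0.05, -1.191]
contact_force: [-12.7, -1.3, 4.1]
width: 0.0401
```

Emit:
play_rows(
  deltas=[
    [[0.04, 0.0004, 0, -0.0004, 0, 0, 0]],
  ],
)

```text
t: 21.5
tool_pos: [0.6289, 0.1284, 0.039]
eef_rot: [-2.893, -0.049, -1.189]
contact_force: [-10.3, -1.0, 2.3]
width: 0.0399
```

```bash
python3 - <<'E'
from h import *
bay(BT,.04)
p,_=get_image("side"); q,_=get_image("top"); cv2.imwrite("pics/s7.png",cv2.resize(p[140:270,140:330],None,fx=4,fy=4)); cv2.imwrite("pics/t7.png",cv2.resize(q[90:240,200:400],None,fx=4,fy=4))
E
```

```text
t 21.50 TCP in bay x 0.0301 y 0.0025 z(table) 0.0390 axis~0.0581 F [-10.3  -0.6   2.3]
t 21.5 pos [0.6289 0.1284 0.039 ] F [-10.3  -1.    2.3] w 0.0399 q [ 0.137  0.383  2.3    3.366  0.327 -1.71 ]
shift tool [ 0.0007  0.0025 -0.0007] turn [-0.0009  0.0099  0.    ]  shift in target axes [ 0.0007  0.0025 -0.0007]
```

View pics/s7.png

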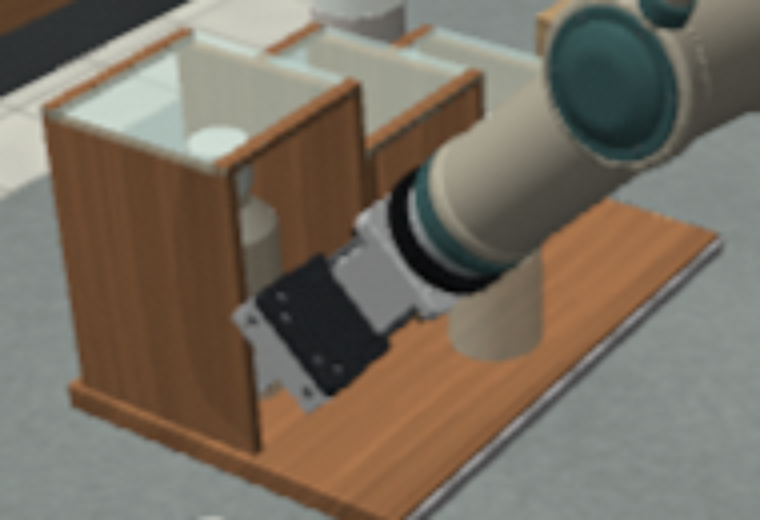

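View pics/t7.png

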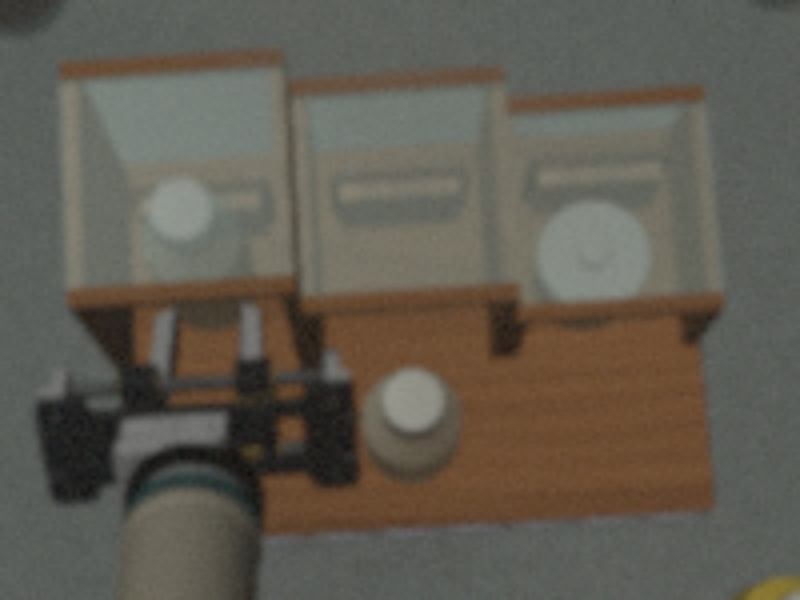

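```bash
python3 - <<'E'
from h import *
q,d=get_image("top"); p,ds=get_image("side"); cv2.imwrite("pics/t7raw.png",q); np.save("t7.npy",d)
a=cv2.imread("pics/top0.png").astype(float).mean(2); b=q.astype(float).mean(2)
u=slice(255,266)
print("before",np.round(a[130:152,u].mean(1)));print("after ",np.round(b[130:152,u].mean(1)))
for n,dd in(("top",d),("side",ds)):
    C=cloud(n,dd); X=(C-BT)@BX; Y=(C-BT)@BY; Z=C[...,2]
    for y0,y1 in((.062,.1),(-.1,-.062),(-.05,.05)):
        for z0,z1 in((.03,.06),(.06,.1),(.1,.14),(.14,.2)):
            m=(Y>y0)&(Y<y1)&(Z>z0)&(Z<z1)&(X>-.15)&(X<.1)&(dd>0)
            if m.sum()>5: print(n,(y0,y1),(z0,z1),m.sum(),"maxX",np.round(np.sort(X[m])[-5:],3))
E
```

```text
before [115. 114. 113. 113. 112. 108. 103. 105. 111. 117. 120. 116. 109. 101.
 100. 100. 101. 101. 101. 107. 112. 113.]
after  [117. 117. 116. 117. 114. 110. 105. 108. 114. 120. 122. 117. 112. 107.
 105. 106. 104. 105. 106. 109. 110. 110.]
top (0.062, 0.1) (0.1, 0.14) 187 maxX [-0.022 -0.019 -0.019 -0.018 -0.018]
top (0.062, 0.1) (0.14, 0.2) 206 maxX [-0.028 -0.028 -0.027 -0.025 -0.025]
top (-0.1, -0.062) (0.03, 0.06) 14 maxX [-0.003 -0.003 -0.003 -0.003 -0.003]
top (-0.1, -0.062) (0.06, 0.1) 82 maxX [-0.003  0.005  0.008  0.011  0.015]
top (-0.1, -0.062) (0.1, 0.14) 170 maxX [-0.003 -0.003 -0.002 -0.002  0.001]
top (-0.1, -0.062) (0.14, 0.2) 973 maxX [0.099 0.099 0.1   0.1   0.1  ]
top (-0.05, 0.05) (0.03, 0.06) 105 maxX [0.035 0.037 0.038 0.038 0.04 ]
top (-0.05, 0.05) (0.06, 0.1) 167 maxX [0.031 0.031 0.031 0.031 0.032]
top (-0.05, 0.05) (0.1, 0.14) 327 maxX [-0.021 -0.021 -0.021 -0.02  -0.02 ]
top (-0.05, 0.05) (0.14, 0.2) 767 maxX [-0.025 -0.025 -0.025 -0.025 -0.025]
side (0.062, 0.1) (0.03, 0.06) 52 maxX [0.096 0.097 0.098 0.098 0.1  ]
side (0.062, 0.1) (0.06, 0.1) 104 maxX [0.094 0.095 0.096 0.097 0.099]
side (0.062, 0.1) (0.1, 0.14) 450 maxX [0.094 0.095 0.096 0.098 0.099]
side (0.062, 0.1) (0.14, 0.2) 310 maxX [0.096 0.096 0.097 0.099 0.099]
side (-0.1, -0.062) (0.03, 0.06) 144 maxX [-0.034 -0.028 -0.028 -0.028 -0.027]
side (-0.1, -0.062) (0.06, 0.1) 50 maxX [-0.055 -0.054 -0.053 -0.05  -0.05 ]
side (-0.1, -0.062) (0.1, 0.14) 6 maxX [-0.002 -0.002 -0.002 -0.002 -0.001]
side (-0.1, -0.062) (0.14, 0.2) 92 maxX [0.02  0.021 0.023 0.023 0.028]
side (-0.05, 0.05) (0.03, 0.06) 19 maxX [0.012 0.013 0.015 0.016 0.03 ]
side (-0.05, 0.05) (0.06, 0.1) 54 maxX [0.054 0.056 0.057 0.058 0.06 ]
side (-0.05, 0.05) (0.1, 0.14) 372 maxX [0.065 0.073 0.075 0.079 0.079]
side (-0.05, 0.05) (0.14, 0.2) 966 maxX [0.053 0.055 0.056 0.067 0.069]
```

The gripper body is 18 mm clear of the walls, so the resistance comes from the bottle against the stop. I'll nudge on with a slight upward bias.

Emit:
play_rows(
  deltas=[
    [[0.04, 0.0008, 0, 0.0004, 0, 0, 0]],
  ],
)

```text
t: 21.8
tool_pos: [0.6292, 0.1284, 0.0389]
eef_rot: [-2.893, -0.05, -1.188]
contact_force: [-13.6, -1.4, 4.1]
width: 0.0402
```

Emit:
play_rows(
  deltas=[
    [[0.04, 0.0008, 0, 0.0004, 0, 0, 0]],
  ],
)

```text
t: 21.9
tool_pos: [0.6299, 0.1284, 0.0389]
eef_rot: [-2.894, -0.049, -1.187]
contact_force: [-12.6, -1.3, 3.5]
width: 0.04
```

Emit:
play_rows(
  deltas=[
    [[0.04, 0.0008, 0, 0.0004, 0, 0, 0]],
  ],
)

```text
t: 22.0
tool_pos: [0.6306, 0.1284, 0.039]
eef_rot: [-2.894, -0.049, -1.186]
contact_force: [-11.2, -2.7, 2.2]
width: 0.0401
```

Emit:
play_rows(
  deltas=[
    [[0.04, 0.0008, 0, 0.0004, 0, 0, 0]],
  ],
)

```text
t: 22.1
tool_pos: [0.6314, 0.1284, 0.0391]
eef_rot: [-2.894, -0.049, -1.185]
contact_force: [-11.1, -1.8, 1.3]
width: 0.0402
```

Emit:
play_rows(
  deltas=[
    [[0.04, 0.0008, 0, 0.0005, 0, 0, 0], [0.04, 0.0008, 0, 0.0005, 0, 0, 0]],
  ],
)

```text
t: 22.3
tool_pos: [0.6331, 0.1285, 0.0391]
eef_rot: [-2.895, -0.049, -1.184]
contact_force: [-9.5, -0.7, -0.5]
width: 0.0402
```

Emit:
play_rows(
  deltas=[
    [[0.04, 0.0008, 0, 0.0005, 0, 0, 0]],
  ],
)

```text
t: 22.4
tool_pos: [0.634, 0.1285, 0.0392]
eef_rot: [-2.895, -0.049, -1.184]
contact_force: [-9.3, -0.8, -0.1]
width: 0.0399
```

Emit:
play_rows(
  deltas=[
    [[0.04, 0.0008, 0, 0.0005, 0, 0, 0]],
  ],
)

```text
t: 22.5
tool_pos: [0.6349, 0.1285, 0.0392]
eef_rot: [-2.895, -0.049, -1.183]
contact_force: [-9.2, -0.6, -2.7]
width: 0.0404
```

```bash
python3 - <<'E'
from h import *
bay(BT,.04)
q,d=get_image("top")
a=cv2.imread("pics/t7raw.png").astype(float).mean(2); b=q.astype(float).mean(2)
u=slice(255,266)
print("before",np.round(a[130:152,u].mean(1)));print("after ",np.round(b[130:152,u].mean(1)))
cv2.imwrite("pics/t8.png",cv2.resize(q[90:240,200:400],None,fx=4,fy=4))
E
```

```text
t 22.50 TCP in bay x 0.0360 y 0.0023 z(table) 0.0392 axis~0.0640 F [-9.2 -0.3 -2.7]
t 22.5 pos [0.6349 0.1285 0.0392] F [-9.2 -0.6 -2.7] w 0.0404 q [ 0.134  0.385  2.284  3.372  0.309 -1.719]
shift tool [ 0.0005  0.0023 -0.0005] turn [-0.0008  0.014  -0.0002]  shift in target axes [ 0.0005  0.0023 -0.0005]
before [117. 117. 116. 117. 114. 110. 105. 108. 114. 120. 122. 117. 112. 107.
 105. 106. 104. 105. 106. 109. 110. 110.]
after  [118. 117. 112. 107. 105. 110. 117. 121. 121. 116. 107. 105. 104. 105.
 106. 105. 107. 109. 111. 110. 110. 108.]
```

View pics/t8.png

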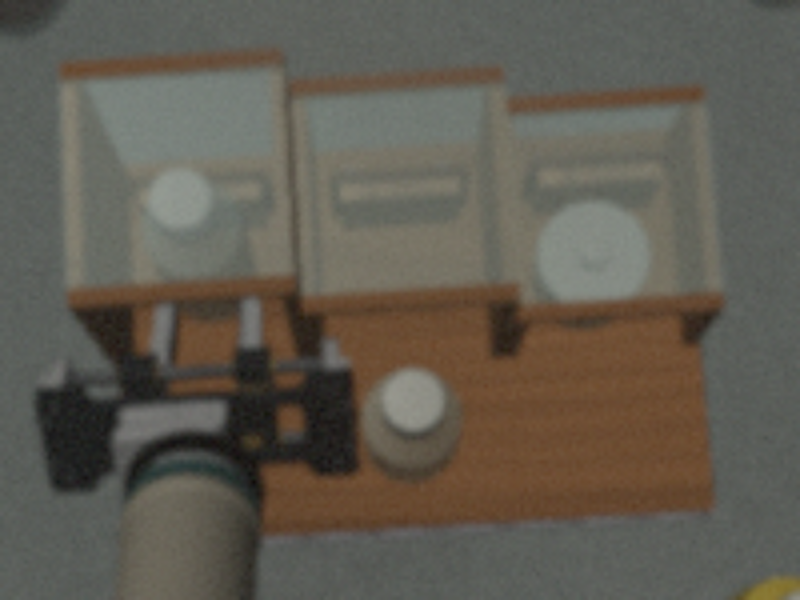

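The stop has moved about 2.3 px (≈5.5 mm), which matches the TCP travel. Retreating straight back.

Emit:
play_rows(
  deltas=[
    [[0.04, -0.003, 0, -0.003, 0, 0, 0], [0.04, -0.007, 0, -0.007, 0, 0, 0], [0.04, -0.012, 0, -0.012, 0, 0, 0], [0.04, -0.016, 0, -0.016, 0, 0, 0], [0.04, -0.02, 0, -0.02, 0, 0, 0], [0.04, -0.024, 0, -0.024, 0, 0, 0], [0.04, -0.02, 0, -0.02, 0, 0, 0], [0.04, -0.008, 0, -0.008, 0, 0, 0]],
  ],
)

```text
t: 23.35
tool_pos: [0.4826, 0.1234, 0.0434]
eef_rot: [-2.888, -0.05, -1.201]
contact_force: [0.1, 0.6, 0.2]
width: 0.0399
```

```bash
python3 - <<'E'
from h import *
bay(BT,.04)
C=BM-.126*BX; C[2]=.09
to(C,tilt(.79))
q,_=get_image("top"); p,d=get_image("side");cv2.imwrite("pics/t9.png",cv2.resize(q[90:240,200:400],None,fx=4,fy=4)); cv2.imwrite("pics/s9.png",cv2.resize(p[140:270,140:330],None,fx=4,fy=4))
E
```

```text
t 23.35 TCP in bay x -0.1163 y 0.0024 z(table) 0.0434 axis~-0.0883 F [0.1 0.6 0.2]
t 23.35 pos [0.4826 0.1234 0.0434] F [0.1 0.6 0.2] w 0.0399 q [ 0.205  0.284  2.601  3.378  0.536 -1.655]
shift tool [-0.0024  0.0024  0.0024] turn [-0.0009  0.0021  0.0005]  shift in target axes [-0.0024  0.0024  0.0024]
t 23.35 pos [0.4826 0.1234 0.0434] F [0.1 0.6 0.2] w 0.0399 q [ 0.205  0.284  2.601  3.378  0.536 -1.655]
shift tool [ 0.0261  0.1224 -0.0398] turn [-0.0009  0.0021  0.0005]  shift in target axes [ 0.0263  0.1224 -0.0397]
```

View pics/s9.png

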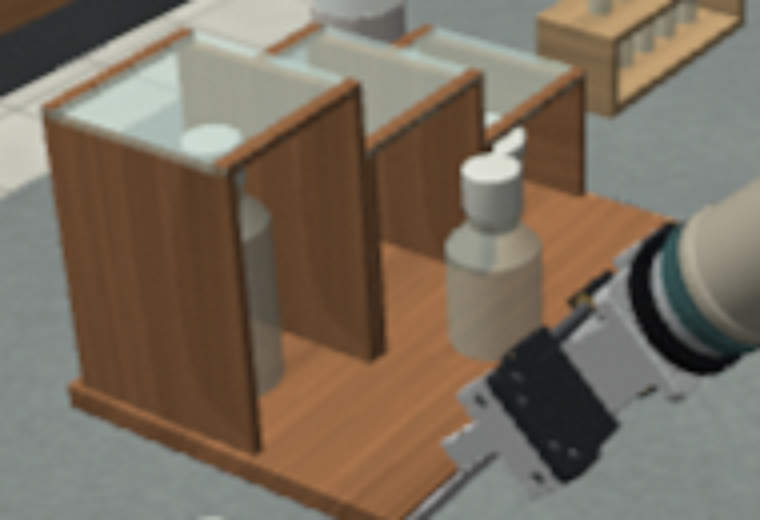

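View pics/t9.png

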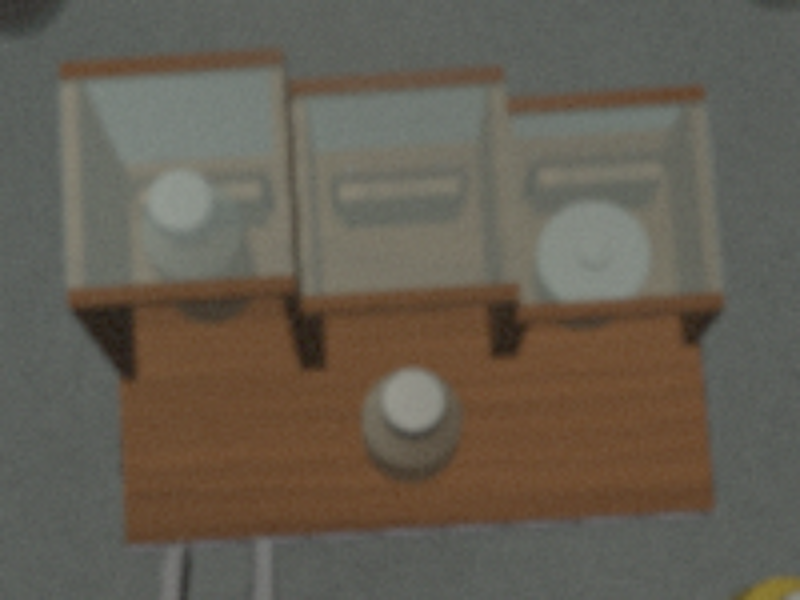

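The tall bottle stands upright deep in its bay and the mid bottle is untouched at (413,420). Moving across behind the mid bottle.

Emit:
play_rows(
  deltas=[
    [[0.04, -0.002, 0.01, 0, 0, 0, 0], [0.04, -0.002, 0.016, 0, 0, 0, 0], [0.04, -0.002, 0.018, 0, 0, 0, 0], [0.04, 0, 0.018, 0, 0, 0, 0], [0.04, 0, 0.018, 0, 0, 0, 0], [0.04, 0, 0.018, 0, 0, 0, 0], [0.04, 0, 0.014, 0, 0, 0, 0], [0.04, 0, 0.008, 0, 0, 0, 0]],
  ],
)

```text
t: 24.25
tool_pos: [0.4881, 0.0006, 0.0399]
eef_rot: [-2.888, -0.047, -1.208]
contact_force: [-0.2, -0.2, 0.2]
width: 0.0398
```

```bash
python3 - <<'E'
from h import *
bay(BM,.04,y=.001)
E
```

```text
t 24.25 TCP in bay x -0.1150 y -0.0005 z(table) 0.0399 axis~-0.0870 F [-0.2 -0.2  0.2]
t 24.25 pos [0.4881 0.0006 0.0399] F [-0.2 -0.2  0.2] w 0.0398 q [-0.374  0.296  2.668  2.647  0.632 -1.454]
shift tool [ 0.     -0.0015 -0.    ] turn [ 0.0021 -0.0024 -0.0002]  shift in target axes [ 0.     -0.0015 -0.    ]
```

Emit:
play_rows(
  deltas=[
    [[0.04, 0.006, -0.001, 0.006, 0, 0, 0], [0.04, 0.007, -0.001, 0.007, 0, 0, 0], [0.04, 0.006, 0, 0.006, 0, 0, 0], [0.04, 0.004, 0, 0.004, 0, 0, 0], [0.04, 0.003, 0, 0.003, 0, 0, 0], [0.04, 0.004, 0, 0.004, 0, 0, 0], [0.04, 0.004, 0, 0.004, 0, 0, 0], [0.04, 0.004, 0, 0.004, 0, 0, 0]],
  ],
)

```text
t: 25.05
tool_pos: [0.5378, 0.0075, 0.0383]
eef_rot: [-2.889, -0.049, -1.198]
contact_force: [-2.3, 0.1, -0.1]
width: 0.0405
```

```bash
python3 - <<'E'
from h import *
bay(BM,.04,y=.001)
E
```

```text
t 25.05 TCP in bay x -0.0651 y 0.0047 z(table) 0.0383 axis~-0.0371 F [-2.3  0.2 -0.1]
t 25.05 pos [0.5378 0.0075 0.0383] F [-2.3  0.1 -0.1] w 0.0405 q [-0.276  0.314  2.549  2.695  0.526 -1.401]
shift tool [ 0.0012  0.0037 -0.0012] turn [-0.0008  0.0041  0.    ]  shift in target axes [ 0.0012  0.0037 -0.0012]
```

Emit:
play_rows(
  deltas=[
    [[0.04, 0.0045, 0.001, 0.0035, 0, 0, 0], [0.04, 0.004, 0.001, 0.004, 0, 0, 0], [0.04, 0.004, 0, 0.004, 0, 0, 0], [0.04, 0.004, 0, 0.004, 0, 0, 0], [0.04, 0.004, 0, 0.004, 0, 0, 0], [0.04, 0.004, 0, 0.004, 0, 0, 0], [0.04, 0.004, 0, 0.004, 0, 0, 0], [0.04, 0.004, 0, 0.004, 0, 0, 0]],
  ],
)

```text
t: 25.85
tool_pos: [0.5838, 0.0068, 0.0394]
eef_rot: [-2.889, -0.049, -1.199]
contact_force: [-1.8, -0.0, -1.1]
width: 0.04
```

Emit:
play_rows(
  deltas=[
    [[0.04, 0.004, 0, 0.004, 0, 0, 0], [0.04, 0.004, 0, 0.004, 0, 0, 0], [0.04, 0.004, 0, 0.004, 0, 0, 0], [0.04, 0.003, 0, 0.003, 0, 0, 0]],
  ],
)

```text
t: 26.25
tool_pos: [0.6052, 0.0075, 0.0396]
eef_rot: [-2.888, -0.049, -1.2]
contact_force: [-1.8, -1.4, -0.8]
width: 0.0399
```

```bash
python3 - <<'E'
from h import *
bay(BM,.04,y=.001)
q,_=get_image("top"); p,d=get_image("side");cv2.imwrite("pics/t10.png",cv2.resize(q[90:240,200:400],None,fx=4,fy=4)); cv2.imwrite("pics/s10.png",cv2.resize(p[140:270,140:330],None,fx=4,fy=4)); cv2.imwrite("pics/t10raw.png",q)
E
```

```text
t 26.25 TCP in bay x 0.0023 y 0.0024 z(table) 0.0396 axis~0.0303 F [-1.8 -1.4 -0.8]
t 26.25 pos [0.6052 0.0075 0.0396] F [-1.8 -1.4 -0.8] w 0.0399 q [-0.219  0.353  2.4    2.691  0.421 -1.335]
shift tool [ 0.0003  0.0014 -0.0003] turn [-0.0006  0.0025  0.0001]  shift in target axes [ 0.0003  0.0014 -0.0003]
```

View pics/s10.png

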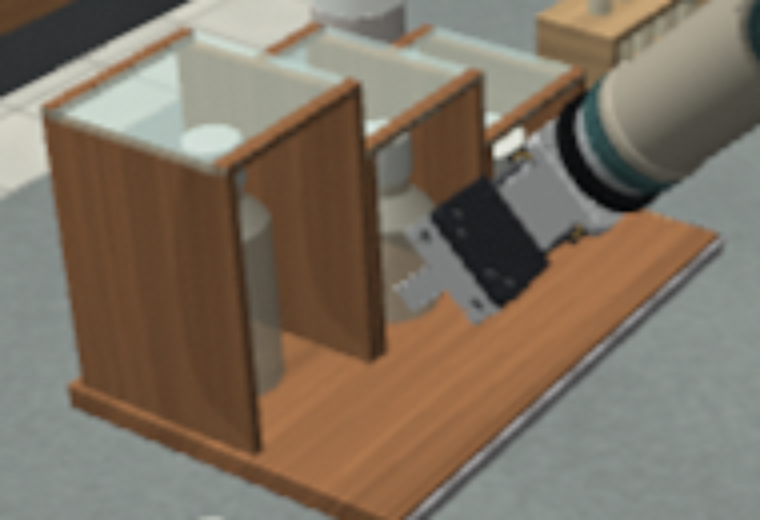

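View pics/t10.png

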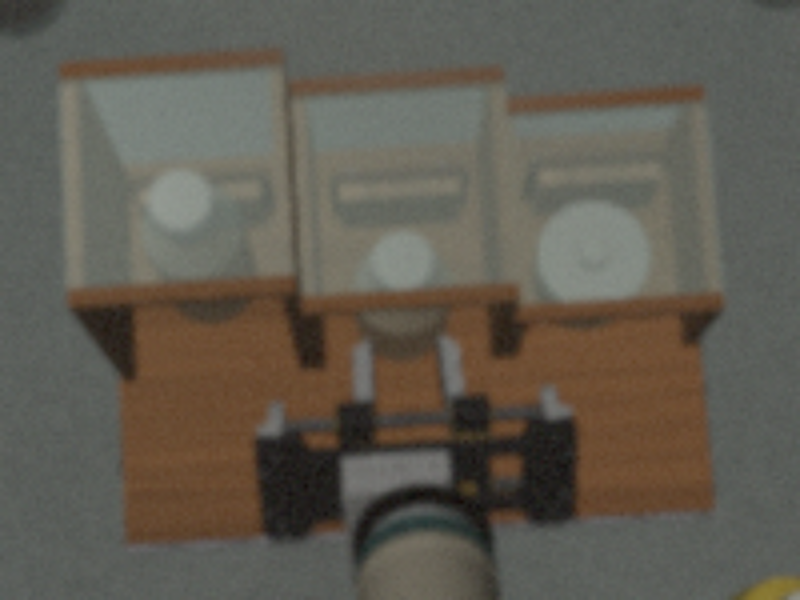

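The mid bottle is entering its bay upright (stopper at 402,260 in the top crop), and the jar and tall bottle are undisturbed. Creeping to contact.

Emit:
play_rows(
  deltas=[
    [[0.04, 0.002, 0, 0.002, 0, 0, 0], [0.04, 0.002, 0, 0.002, 0, 0, 0], [0.04, 0.002, 0, 0.002, 0, 0, 0], [0.04, 0.001, 0, 0.001, 0, 0, 0], [0.04, 0.001, 0, 0.001, 0, 0, 0]],
  ],
)

```text
t: 26.85
tool_pos: [0.616, 0.0079, 0.0395]
eef_rot: [-2.889, -0.049, -1.199]
contact_force: [-1.2, 0.6, -1.2]
width: 0.0401
```

Emit:
play_rows(
  deltas=[
    [[0.04, 0.001, 0, 0.001, 0, 0, 0], [0.04, 0.001, 0, 0.001, 0, 0, 0], [0.04, 0.001, 0, 0.001, 0, 0, 0]],
  ],
)

```text
t: 27.15
tool_pos: [0.6202, 0.008, 0.0395]
eef_rot: [-2.889, -0.049, -1.199]
contact_force: [-2.1, -0.7, -0.4]
width: 0.0399
```

Emit:
play_rows(
  deltas=[
    [[0.04, 0.001, 0, 0.001, 0, 0, 0], [0.04, 0.001, 0, 0.001, 0, 0, 0]],
  ],
)

```text
t: 27.35
tool_pos: [0.6231, 0.0081, 0.0395]
eef_rot: [-2.889, -0.049, -1.199]
contact_force: [-0.6, 0.1, -0.4]
width: 0.04
```

Emit:
play_rows(
  deltas=[
    [[0.04, 0.001, 0, 0.001, 0, 0, 0], [0.04, 0.001, 0, 0.001, 0, 0, 0]],
  ],
)

```text
t: 27.55
tool_pos: [0.6259, 0.0082, 0.0396]
eef_rot: [-2.889, -0.049, -1.2]
contact_force: [-0.1, -0.3, -1.9]
width: 0.04
```

Emit:
play_rows(
  deltas=[
    [[0.04, 0.001, 0, 0.001, 0, 0, 0], [0.04, 0.001, 0, 0.001, 0, 0, 0]],
  ],
)

```text
t: 27.75
tool_pos: [0.6287, 0.0083, 0.0396]
eef_rot: [-2.889, -0.049, -1.199]
contact_force: [-1.2, -0.4, -1.2]
width: 0.0403
```

Emit:
play_rows(
  deltas=[
    [[0.04, 0.001, 0, 0.001, 0, 0, 0]],
  ],
)

```text
t: 27.85
tool_pos: [0.6302, 0.0084, 0.0396]
eef_rot: [-2.889, -0.049, -1.2]
contact_force: [-0.0, -0.3, -0.6]
width: 0.0399
```

Emit:
play_rows(
  deltas=[
    [[0.04, 0.001, 0, 0.001, 0, 0, 0]],
  ],
)

```text
t: 27.95
tool_pos: [0.6316, 0.0084, 0.0396]
eef_rot: [-2.889, -0.049, -1.2]
contact_force: [-0.1, 0.1, -1.6]
width: 0.04
```

Emit:
play_rows(
  deltas=[
    [[0.04, 0.0008, 0, 0.0006, 0, 0, 0]],
  ],
)

```text
t: 28.05
tool_pos: [0.6326, 0.0084, 0.0397]
eef_rot: [-2.889, -0.049, -1.2]
contact_force: [-0.9, 0.9, -1.0]
width: 0.04
```

Emit:
play_rows(
  deltas=[
    [[0.04, 0.0007, 0, 0.0007, 0, 0, 0]],
  ],
)

```text
t: 28.15
tool_pos: [0.633, 0.0085, 0.0393]
eef_rot: [-2.889, -0.049, -1.198]
contact_force: [-4.6, -1.3, 1.5]
width: 0.0402
```

Emit:
play_rows(
  deltas=[
    [[0.04, 0.0007, 0, 0.0007, 0, 0, 0]],
  ],
)

```text
t: 28.25
tool_pos: [0.6333, 0.0085, 0.0391]
eef_rot: [-2.89, -0.049, -1.197]
contact_force: [-8.2, -1.3, 4.2]
width: 0.0398
```

```bash
python3 - <<'E'
from h import *
bay(BM,.04,y=.001)
q,_=get_image("top"); p,d=get_image("side");cv2.imwrite("pics/t11.png",cv2.resize(q[90:240,200:400],None,fx=4,fy=4)); cv2.imwrite("pics/s11.png",cv2.resize(p[140:270,140:330],None,fx=4,fy=4))
a=cv2.imread("pics/t10raw.png").astype(float).mean(2); b=q.astype(float).mean(2)
for u in (slice(285,291),slice(308,315)):
  print("before",np.round(a[130:152,u].mean(1)));print("after ",np.round(b[130:152,u].mean(1)))
E
```

```text
t 28.25 TCP in bay x 0.0304 y 0.0025 z(table) 0.0391 axis~0.0584 F [-8.2 -1.   4.2]
t 28.25 pos [0.6333 0.0085 0.0391] F [-8.2 -1.3  4.2] w 0.0398 q [-0.198  0.374  2.337  2.683  0.377 -1.306]
shift tool [ 0.0006  0.0015 -0.0006] turn [-0.0004  0.0049 -0.0003]  shift in target axes [ 0.0006  0.0015 -0.0006]
before [114. 113. 114. 107. 105. 108. 118. 123. 122. 117. 108. 100. 101. 100.
 100. 101. 106. 111. 114. 115. 112. 114.]
after  [115. 113. 112. 108. 104. 108. 118. 123. 123. 118. 108. 102. 101. 102.
 104. 107. 111. 116. 118. 118. 119. 117.]
before [109. 107. 102. 101. 107. 116. 118. 116. 108. 100.  98.  99.  98.  99.
 101. 105. 110. 113. 113. 113. 113. 114.]
after  [110. 107. 102. 102. 110. 114. 117. 115. 109. 101.  98. 100. 100. 103.
 103. 107. 110. 111. 110. 110. 112. 109.]
```

View pics/t11.png

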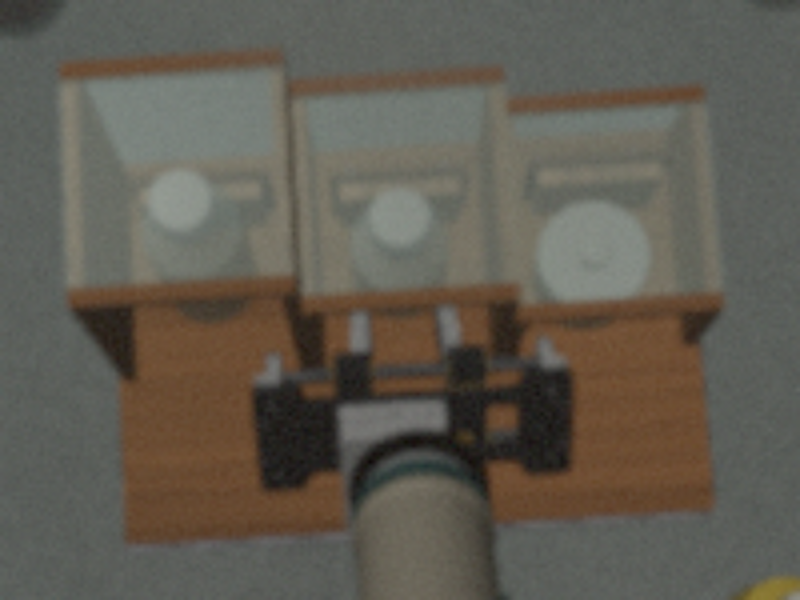

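View pics/s11.png

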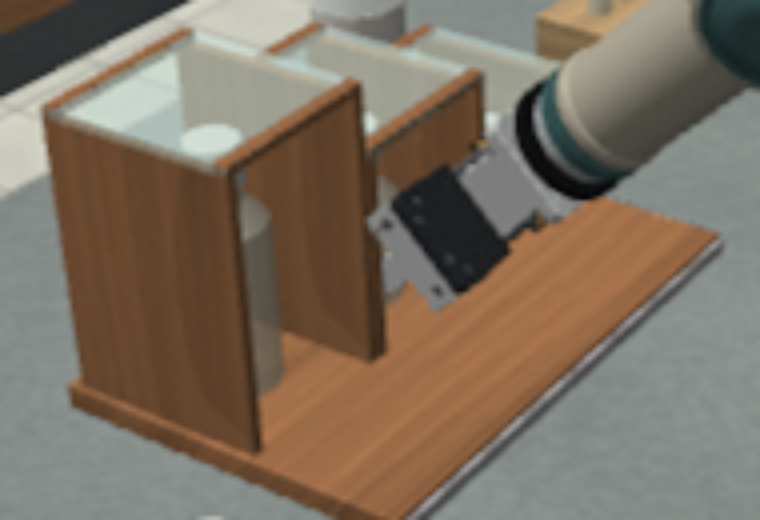

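Contact at x≈0.633 with the stop still unmoved. Nudging with the same upward bias.

Emit:
play_rows(
  deltas=[
    [[0.04, 0.0009, 0, 0.0002, 0, 0, 0]],
  ],
)

```text
t: 28.45
tool_pos: [0.6333, 0.0085, 0.0392]
eef_rot: [-2.891, -0.048, -1.195]
contact_force: [-7.7, -0.7, 1.8]
width: 0.0399
```

Emit:
play_rows(
  deltas=[
    [[0.04, 0.0009, 0, 0.0002, 0, 0, 0]],
  ],
)

```text
t: 28.55
tool_pos: [0.6334, 0.0086, 0.0392]
eef_rot: [-2.892, -0.048, -1.193]
contact_force: [-8.2, -1.0, 2.7]
width: 0.0405
```

Emit:
play_rows(
  deltas=[
    [[0.04, 0.0008, 0, 0.0004, 0, 0, 0]],
  ],
)

```text
t: 28.65
tool_pos: [0.6335, 0.0086, 0.0391]
eef_rot: [-2.893, -0.048, -1.191]
contact_force: [-11.4, -0.5, 4.3]
width: 0.0399
```

Emit:
play_rows(
  deltas=[
    [[0.04, 0.0008, 0, 0.0004, 0, 0, 0]],
  ],
)

```text
t: 28.75
tool_pos: [0.6337, 0.0087, 0.039]
eef_rot: [-2.893, -0.048, -1.189]
contact_force: [-14.0, -1.4, 5.0]
width: 0.0402
```

Emit:
play_rows(
  deltas=[
    [[0.04, 0.0008, 0, 0.0004, 0, 0, 0]],
  ],
)

```text
t: 28.85
tool_pos: [0.6341, 0.0087, 0.0391]
eef_rot: [-2.894, -0.048, -1.188]
contact_force: [-12.5, -1.1, 4.5]
width: 0.0399
```

Emit:
play_rows(
  deltas=[
    [[0.04, 0.0008, 0, 0.0004, 0, 0, 0], [0.04, 0.0008, 0, 0.0004, 0, 0, 0]],
  ],
)

```text
t: 29.05
tool_pos: [0.6355, 0.0087, 0.0392]
eef_rot: [-2.894, -0.048, -1.187]
contact_force: [-11.1, -0.7, 2.6]
width: 0.04
```

Emit:
play_rows(
  deltas=[
    [[0.04, 0.0008, 0, 0.0004, 0, 0, 0], [0.04, 0.0008, 0, 0.0005, 0, 0, 0]],
  ],
)

```text
t: 29.25
tool_pos: [0.6371, 0.0088, 0.0393]
eef_rot: [-2.895, -0.048, -1.185]
contact_force: [-9.4, 0.1, 1.5]
width: 0.0401
```

Emit:
play_rows(
  deltas=[
    [[0.04, 0.0008, 0, 0.0005, 0, 0, 0]],
  ],
)

```text
t: 29.35
tool_pos: [0.638, 0.0088, 0.0393]
eef_rot: [-2.895, -0.048, -1.185]
contact_force: [-9.9, -0.7, -0.2]
width: 0.04
```

Emit:
play_rows(
  deltas=[
    [[0.04, 0.0008, 0, 0.0005, 0, 0, 0]],
  ],
)

```text
t: 29.45
tool_pos: [0.6389, 0.0088, 0.0394]
eef_rot: [-2.895, -0.048, -1.184]
contact_force: [-10.4, -1.0, -0.3]
width: 0.0399
```

```bash
python3 - <<'E'
from h import *
bay(BM,.04,y=.001)
q,_=get_image("top")
a=cv2.imread("pics/t10raw.png").astype(float).mean(2); b=q.astype(float).mean(2)
for u in (slice(285,291),slice(308,315)):
  print("before",np.round(a[130:152,u].mean(1)));print("after ",np.round(b[130:152,u].mean(1)))
E
```

```text
t 29.45 TCP in bay x 0.0360 y 0.0026 z(table) 0.0394 axis~0.0640 F [-10.4  -0.7  -0.3]
t 29.45 pos [0.6389 0.0088 0.0394] F [-10.4  -1.   -0.3] w 0.0399 q [-0.192  0.373  2.317  2.665  0.349 -1.281]
shift tool [ 0.0004  0.0016 -0.0004] turn [ 0.0002  0.0134 -0.0007]  shift in target axes [ 0.0004  0.0016 -0.0004]
before [114. 113. 114. 107. 105. 108. 118. 123. 122. 117. 108. 100. 101. 100.
 100. 101. 106. 111. 114. 115. 112. 114.]
after  [111. 104. 103. 109. 119. 125. 123. 115. 106. 101. 101. 103. 106. 108.
 112. 117. 119. 120. 121. 117. 118. 116.]
before [109. 107. 102. 101. 107. 116. 118. 116. 108. 100.  98.  99.  98.  99.
 101. 105. 110. 113. 113. 113. 113. 114.]
after  [101. 103. 109. 117. 116. 115. 108. 100.  98.  99. 100. 103. 103. 107.
 111. 112. 112. 111. 110. 110. 109. 110.]
```

The stop has moved about 2 px (≈5 mm). Retreating.

Emit:
play_rows(
  deltas=[
    [[0.04, -0.003, 0, -0.003, 0, 0, 0], [0.04, -0.007, 0, -0.007, 0, 0, 0], [0.04, -0.012, 0, -0.012, 0, 0, 0], [0.04, -0.016, 0, -0.016, 0, 0, 0], [0.04, -0.02, 0, -0.02, 0, 0, 0], [0.04, -0.024, 0, -0.024, 0, 0, 0], [0.04, -0.014, 0, -0.014, 0, 0, 0], [0.04, -0.004, 0, -0.004, 0, 0, 0]],
  ],
)

```text
t: 30.3
tool_pos: [0.5008, 0.0041, 0.0432]
eef_rot: [-2.888, -0.048, -1.2]
contact_force: [0.5, 0.6, 0.2]
width: 0.0397
```

Emit:
play_rows(
  deltas=[
    [[0.04, 0, 0, 0, 0, 0, 0], [0.04, 0, 0, 0, 0, 0, 0], [0.04, 0, 0, 0, 0, 0, 0], [0.04, 0, 0, 0, 0, 0, 0]],
  ],
)

```text
t: 30.7
tool_pos: [0.5037, 0.0039, 0.0432]
eef_rot: [-2.888, -0.05, -1.202]
contact_force: [0.7, 0.1, 0.4]
width: 0.04
```

```bash
python3 - <<'E'
from h import *
bay(BM,.04,y=.001)
q,d=get_image("top"); p,ds=get_image("side"); cv2.imwrite("pics/tf.png",q); cv2.imwrite("pics/sf.png",p)
hsv=cv2.cvtColor(q,cv2.COLOR_BGR2HSV)
w=((hsv[...,2]>122)&(hsv[...,1]<40)).astype(np.uint8)
# stoppers/knob by circles
g=cv2.cvtColor(q,cv2.COLOR_BGR2GRAY); 
for (x0,x1,y0,y1,z,B,nm) in((233,257,128,150,.183,BT,"tall"),(289,312,133,155,.140,BM,"mid")):
    r=cv2.resize(g[y0:y1,x0:x1],None,fx=8,fy=8,interpolation=cv2.INTER_CUBIC)
    c=cv2.HoughCircles(cv2.GaussianBlur(r,(9,9),2),cv2.HOUGH_GRADIENT,1,200,param1=60,param2=10,minRadius=50,maxRadius=76)
    if c is not None:
        u,v,R=c[0,0]; P=onz("top",x0+(u+.5)/8-.5,y0+(v+.5)/8-.5,z); print(nm,c[0,0],"bay x,y",np.round([(P-B)@BX,(P-B)@BY],4))
a=cv2.imread("pics/top0.png"); 
for nm,(x0,x1,y0,y1) in {"beaker":(170,220,275,320),"knob":(385,425,270,310),"mortar":(135,190,115,170),"jar":(328,372,135,175)}.items():
    print(nm,"diff",np.abs(a[y0:y1,x0:x1].astype(int)-q[y0:y1,x0:x1]).mean().round(1), np.round(cv2.phaseCorrelate(cv2.cvtColor(a[y0:y1,x0:x1],6).astype(np.float32),g[y0:y1,x0:x1].astype(np.float32)),2) if 0 else "")
E
```

```text
t 30.70 TCP in bay x -0.0992 y 0.0022 z(table) 0.0432 axis~-0.0712 F [0.8 0.1 0.4]
t 30.7 pos [0.5037 0.0039 0.0432] F [0.7 0.1 0.4] w 0.04 q [-0.336  0.282  2.621  2.646  0.571 -1.411]
shift tool [-0.0023  0.0012  0.0022] turn [-0.0006  0.0013  0.0007]  shift in target axes [-0.0023  0.0012  0.0022]
beaker diff 3.5 
knob diff 3.0 
mortar diff 3.1 
jar diff 3.0
```

View pics/tf.png

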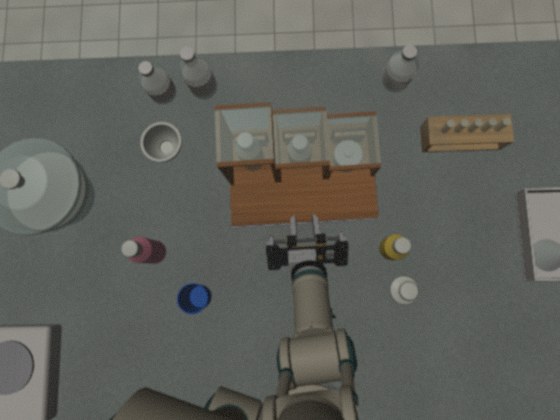

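View pics/sf.png

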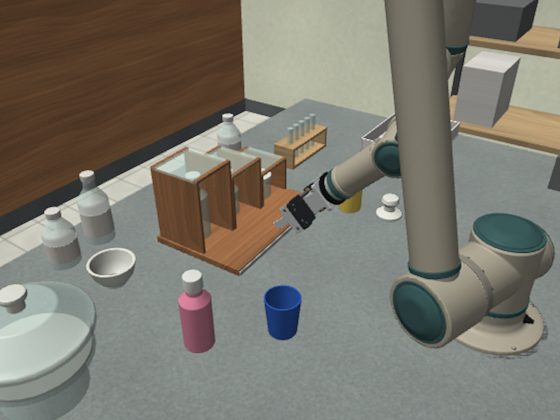

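```bash
python3 - <<'E'
from h import *
a=cv2.imread("pics/top0.png",0).astype(float); q=cv2.imread("pics/tf.png",0); b=q.astype(float)
for nm,u in(("tall",slice(256,265)),("mid",slice(285,290)),("mid",slice(309,315))):
    pa=np.interp(np.arange(126,150,.1),np.arange(420),a[:,u].mean(1)); best=min(np.arange(-4,4,.1),key=lambda s:np.mean((np.interp(np.arange(132,146,.1),np.arange(420),b[:,u].mean(1)) - np.interp(np.arange(132,146,.1)-s,np.arange(420),a[:,u].mean(1)))**2)); print(nm,"strip shift px",round(best,1))
print("mm/px",np.linalg.norm(onz("top",300,140,.084)-onz("top",300,141,.084))*1000)
for nm,u,v,z,B in(("tall",245,140,.183,BT),("mid",300,144.3,.14,BM)):
    m=np.zeros_like(q); 
    sub=b[int(v)-9:int(v)+10,int(u)-9:int(u)+10]; th=sub>np.percentile(sub,60)
    n,l,st,ce=cv2.connectedComponentsWithStats(th.astype(np.uint8)); i=l[9,9]; c=ce[i]+[int(u)-9,int(v)-9]
    P=onz("top",*c,z); print(nm,c.round(1),st[i,4],"bay xy",np.round([(P-B)@BX,(P-B)@BY],3))
cv2.imwrite("pics/zf.png",cv2.resize(q[95:235,205:390],None,fx=4,fy=4,interpolation=cv2.INTER_CUBIC))
E
```

```text
tall strip shift px -2.6
mid strip shift px -2.5
mid strip shift px -2.2
mm/px 2.496607714673026
tall [244.  139.3] 141 bay xy [0.061 0.003]
mid [299.1 141.4] 144 bay xy [0.062 0.003]
```

View pics/zf.png

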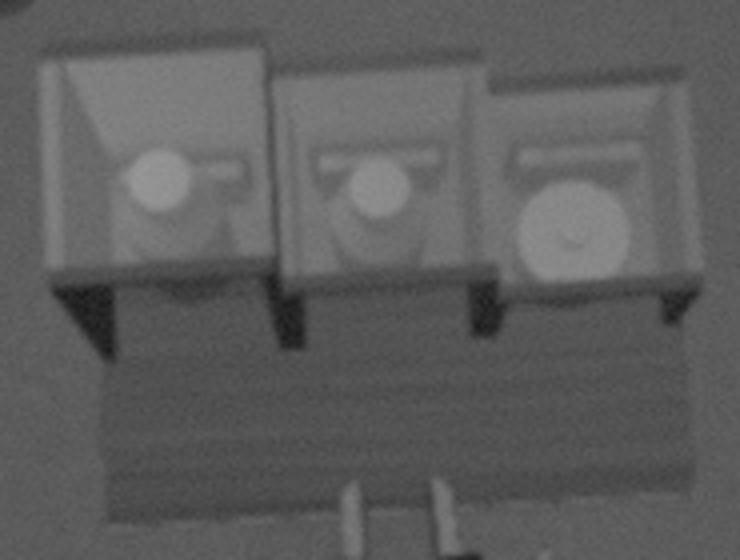

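Both bottles stand upright about 61 mm behind the front edge, centred to about 3 mm. The stops have moved back about 6 mm, nothing else has moved, and the gripper is clear. Handing in.

```bash
python3 -c "
from cell import *
print(sign_off())"
```

```text
the job is handed in; nothing more can be done
None
```

Both bottles are in their compartments, the shorter under the middle roof and the taller under the highest. I handed the job in at about 31 s of the 72 s allowed; the hand-in gives no verdict.

I set each bottle on the board by its stopper. Then I pushed it straight in with the gripper tilted 45° and the fingers spread as a cradle, until the force showed it had met the stop. I nudged each stop on and backed straight out.

**Bottle positions (last top view):**
- Tall bottle: axis about 61 mm behind the front edge, 3 mm off centre.
- Mid bottle: axis about 62 mm behind the front edge, 3 mm off centre.
- The fingertip position put both axes at about 64 mm, roughly 2–3 mm further in than the camera. Both are well inside the 34–85 mm limits.
- I judged uprightness by eye; both looked upright. In the last side view the walls hide most of the mid bottle.

**Stops:**
- The camera shows about 6 mm of shift for each: 6.5 mm for the tall bay and 5.5–6 mm for the mid bay.
- Arm travel after the stops began to move gives 5–6 mm. All of these are inside the 2–14 mm limits.

**Forces:** The push peaked at about 17.5 N horizontally on the tall bottle, with up to 11.5 N of downward wedging that I relieved before nudging on. It peaked at about 14 N on the mid bottle.

**Bystanders and gripper:** The beaker, knob, mortar and jar match the first picture to within image noise, and the look-alikes were not touched. The gripper was clear of everything at hand-in.

**Failed check:** My automatic circle fit for the stoppers found nothing in the last picture, so I measured their centres from a brightness mask instead.

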